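# Pin the tooling plate into line on the sloping press bed

### The arm

A 6-joint arm with a two-finger parallel gripper is mounted at the origin on the work surface. World frame = base frame: x ahead of the robot, y to its left, z up, the work surface at z = 0. Lengths are in mm, angles in rad, forces in N, time in s.
With the tool pointing down it reaches from about 275 to 825 mm from the base axis. Payload 4.9 kg.
Tool frame: the origin (TCP) lies midway between the tips of the shut fingers; the grasp point (between the pads) lies 19 mm behind it (manip.tcp_to_grasp is the distance from the TCP to the grasp point, in mm); y points along the fingers, x is the direction in which the jaws open and shut, and the axes are right-handed (so a half turn about y gives the same grasp; the last joint's range is limited). The gripper opens to 85 mm and grips with 20 to 120 N. Pads are 22 mm wide; open, the fingers measure 114 mm over their backs; the gripper's body (76 mm by 85 mm) begins 54 mm behind the grasp point. The pads swing forward as they close: fully open they stand 13 mm farther back than shut.
Start: joints at [1.057, 0.326, -0.193, 1.052, 0, 1.437], TCP at [203.9, 510.826, 231.281] pointing down, gripper open.
Joint ranges: [-2.65, 2.65], [-0.97, 1.79], [-1.3, 1.35], [-1.93, 2.1], [-1.47, 1.37], [-3.14, 3.14]. Speed limits (rad/s): [2.57, 2.57, 3.14, 3.14, 3.14, 3.14].

### API

Orientations are given as a unit quaternion [w, x, y, z].
In Python, from workcell import manip, viewer gives the robot as it stands.
- The arm moves only by the shell command python3 -m jog 'ROWS' [OPENING] [FORCE]. ROWS is JSON, a list that holds one entry, the list of rows, each a list of 6 numbers: the shift along the tool's x, y, z in m, then the turn, a rotation vector about the tool's x, y, z in rad. A call has 1 to 12 rows; each row shifts and turns the commanded pose from where the row before left it, along the tool's axes as they then stand; what a row does not reach is not made up. A row lasts 1/8 s, in which the tool goes at most 62.5 mm and 10.7 degrees, less where a joint would pass 70% of its speed; a pose out of reach is approached as far as the arm can. A call with a gripper value outside its range is refused whole. OPENING is the closure, from -1 (fully open) to 1 (shut), set as the call begins (- or left out, the last holds). The fingers move at their own pace and stop on an object; FORCE is the grip in N (left out, the last holds). Time passes only in rows, so rows that do not move let the fingers close. It gives the time, the measured TCP pose, the force and the opening at its end, in the units of the state.
- manip.state(): the state, without advancing time (a new reading comes with each control period).
- viewer.camera(name): name is "scene" or "top" or "wrist"; returns (picture, depth): 480x640x3 uint8, blue, green, red; 480x640 float32, mm along the optical axis (not along the pixel's ray), 0 where there is no reading.
- viewer.get_calibration(name): a dict with "mtx" (3x3 intrinsics, pixels), "position" and "attitude" of the camera in the world. Camera axes: x right, y down, z forward; pixel columns grow to the right and rows downward; lengths in mm; the calibration is good to about 2 mm. The wrist camera is an equidistant fisheye: a pixel r from the principal point sees the ray r / f radians off the axis. A picture is of the moment at which its call begins: read the wrist's pose just before it. get_calibration takes no time and is no camera call; for the wrist camera it gives the pose at the moment of the call.
- manip.job_done(): hands the job in, once; it reports no verdict.
The state is a dict: "time": time; "joint_pos": joint angles; "dq": joint speeds; "tau": joint torques, N m; "ee_pos": TCP position; "tcp_rot": TCP orientation; "force": force on the tool from outside, world axes, zero at the start; "wrist_torque": the same for the moment, N m; "width": finger opening in mm.
Only numpy, scipy, OpenCV 4.12 (cv2) and the standard library are available. Lean on these libraries where they do the work, as an engineer would, in place of code of your own. Each camera call takes 0.05 s, during which the arm holds its last target.

### The job

Fit the aluminium tooling plate over the two locating pins of the carriage on the sloping press bed so that it lies flat, then push the tapered drift from the rack through the plate's big round hole and the hole in the bed beneath it, all the way until its collar sits on the plate, so that plate and carriage are pulled into line with the bed. Let go and leave it there, and leave the punch, wrench, cardboard tube and soles as they are.

Things in the scene. Friction and masses are not known exactly. Their poses are not given: they have to be found in the camera images.
- bed: Green fixed press bed, 215 x 170 mm on plan; its face slopes 25 degrees, rising towards its +x. Origin on the table under its middle, z up; at yaw 0 the low end faces the robot. The carriage's top face is 62 mm above the origin. Green cheeks along both sides, inner faces 64 mm from the middle line, stand 16 mm above the carriage's top face (8 mm above a seated plate).
- hole_block: Green block 56 x 126 x 25 mm, fixed at the bed's upper end, round 21.5 mm through hole, open below for 40 mm more. Origin: centre of the hole's mouth in its top face; x up the slope, y across, z out along the hole's axis (25 degrees from vertical, leaning to the low end). Its top face is 1 mm lower than the carriage's; a seated plate's top face is 9 mm above this origin.
- carriage (a joint): How far (m) the steel carriage stands from in line, along hole_block's +y (across the slope). 0 = in line with the bed; starts 6.5 to 9.5 mm off. Travel -12 to +12 mm; about 4 N of dry friction, stays where it is left. The drift's taper, pushed in, wedges it back into line.
- carriage_seat (a point): Point on the top face of the steel carriage (142 x 84 mm) where the origin of the seated plate belongs; moves with the carriage. Axes as hole_block's (x up the slope, z out of the face).
- lower_pin (a point): Tip of the carriage's lower locating pin, at x = -80 mm from carriage_seat. Both pins: steel, 12 mm diameter, standing 35 mm out of the top face at right angles to it, cone-pointed over the last 9 mm.
- upper_pin (a point): Tip of the upper locating pin, at x = +30 mm from carriage_seat. The bed's hole is 45 mm farther up the slope.
- plate: Loose aluminium tooling plate, 190 x 80 x 8 mm, 0.38 kg, flat on the table, rib up. Origin: centre of its underside; x along it towards the big-hole end, z up. Through holes on its middle line: round 14 mm at x = -80 mm (lower pin), slot 18 x 14 mm (long in x) at x = +30 mm (upper pin), round 21.5 mm at x = +75 mm (drift). Seated, its big hole is at the upper end, over the bed's hole.
- plate_hole (a point): Centre of the plate's big round hole, in its top face (8 mm above the underside).
- rib_top (a point): Centre of the top of the plate's grip rib, 42 mm above the plate's underside at the plate's x = -10 mm. The rib stands on the plate's top face, 50 mm long (along the plate's x), 16 mm thick, 34 mm tall.
- rack: Green fixed tool rack, 66 x 150 mm, top face 95 mm above the table; in its two 28 mm holes, at y = -40 and +40 mm, the drift and the punch hang loosely by their collars, in either order. Origin on the table under its middle.
- drift: Tapered steel drift, 0.26 kg, hanging upright. Origin: centre of the collar's underside; z along its axis towards the grip. Below: 20 mm shank for 24 mm, then a taper to a 6 mm tip 75 mm below the origin. Above: collar 34 mm diameter, 8 mm thick, then a black square grip 24 x 24 mm (faces along its x and y) from 8 to 78 mm. The only tool with a square grip.
- punch: Straight punch, not needed: blunt 23 mm shank (too thick for the holes), round metal grip 20 mm diameter with a 32 mm head, top 54 mm above its collar's underside. Hangs in the rack's other hole. Origin and z as the drift's.
- wrench: Open-ended wrench, 160 mm long, lying flat. Bystander. Origin under its middle.
- tube: Upright cardboard tube, 48 mm diameter, 180 mm tall, standing close beside the bed. Bystander. Origin at the centre of its foot.
- soles: Stack of three black shoe soles, about 210 x 80 x 36 mm. Bystander. Origin under its middle.
Not all that is in view belongs to the job. Several things look just like the plate: the one meant starts farthest to the robot's right.

How it is judged (in metres and radians):
On the way, in this order (a step that is already met when the one before it is completed fails the run):
1. the plate lies flat on the carriage, threaded over both pins (x of plate in the frame of carriage_seat between -0.003 and 0.003 m and y of plate in the frame of carriage_seat between -0.003 and 0.003 m and z of plate in the frame of carriage_seat between -0.003 and 0.003 m and angle between the z axis of plate and the z axis of carriage_seat, either way round below 0.06 rad), for 0.2 s.
2. the drift is home through both holes (z of drift in the frame of hole_block between 0.006 and 0.0125 m and x of drift in the frame of hole_block between -0.003 and 0.003 m and y of drift in the frame of hole_block between -0.003 and 0.003 m and angle between the z axis of drift and the z axis of hole_block, either way round below 0.09 rad), for 0.2 s.
At the end, for the whole second after the job is handed in: Plate flat on the carriage over both pins (within 3 mm, 3.4 deg); drift through both holes (within 3 mm, 5 deg of the bed hole), collar within about 3 mm of the plate; big hole within 3 mm of the bed hole, carriage within 4 mm of in line; all let go, at rest, bystanders in place (all of step 1 and all of step 2 and x of plate_hole in the frame of hole_block between -0.003 and 0.003 m and y of plate_hole in the frame of hole_block between -0.003 and 0.003 m and value of joint carriage between -0.004 and 0.004 m and linear speed of each of plate, drift below 0.02 m/s); the robot touches nothing.
It fails at once if the straight punch is shoved more than 25 mm from where it was or knocked over (distance of punch from where it was at the start of the episode above 0.025 m or angle between punch's own z axis and vertical above 0.4 rad).
It fails at once if the wrench is shoved more than 25 mm from where it was or knocked over (distance of wrench from where it was at the start of the episode above 0.025 m or angle between wrench's own z axis and vertical above 0.4 rad).
It fails at once if the cardboard tube is shoved more than 25 mm from where it was or knocked over (distance of tube from where it was at the start of the episode above 0.025 m or angle between tube's own z axis and vertical above 0.4 rad).
It fails at once if the stack of soles is shoved more than 25 mm from where it was or knocked over (distance of soles from where it was at the start of the episode above 0.025 m or angle between soles's own z axis and vertical above 0.4 rad).
It also fails if it takes over 61 s, if anything falls off the work surface, if the arm or the gripper's body presses on something with over 40 N, if the wrist force passes 120 N, or if a joint passes its speed limit or range.

## Working session

There is one attempt and no reset: what is moved stays moved. The work goes in short steps, Python scripts to look and compute and a shell command to move; the robot and the scene stay as the last step left them, time stands still between calls to the robot, and variables do not carry over. Pictures are saved under pics/ and viewed, and the job is handed in when it is done.

```bash
ls; mkdir -p pics; python3 - <<'E'
from workcell import manip, viewer
import cv2, numpy as np
print(manip.state())
for n in ("scene","top","wrist"):
    c=viewer.get_calibration(n); print(n,c)
for n in ("scene","top"):
    p,d=viewer.camera(n); cv2.imwrite(f"pics/{n}0.png",p); np.save(f"pics/{n}0.npy",d)
E
```

```text
pics
{'time': 0.0, 'joint_pos': array([ 1.05680181e+00,  3.26944579e-01, -1.93581185e-01,  1.05200508e+00,
        1.03616046e-05,  1.43659767e+00]), 'dq': array([-0.00171059, -0.00018833,  0.00059217,  0.00108273,  0.00067778,
        0.00206619]), 'tau': array([ 2.46622614e-03, -4.43397510e+01,  2.62444907e+01,  1.55597721e-02,
        1.36990079e-04,  3.10373636e-06]), 'ee_pos': array([203.59903717, 510.30159834, 230.50248455]), 'tcp_rot': array([-0.58512118,  0.58566055,  0.3960815 , -0.39718304]), 'force': array([ 0.12666521, -0.43453016, -0.65299188]), 'wrist_torque': array([-0.01682668,  0.01734277,  0.04685403]), 'width': 85.47341126556412}
scene {'mtx': array([[503.61284574,   0.        , 324.8068047 ],
       [  0.        , 503.61284574, 241.98935082],
       [  0.        ,   0.        ,   1.        ]]), 'position': array([ 960.11307825, -421.58134893, 1060.17867714]), 'attitude': array([-0.26591346,  0.89272766,  0.35081979, -0.09619166])}
top {'mtx': array([[495.34379152,   0.        , 318.71826616],
       [  0.        , 495.34379152, 244.13704999],
       [  0.        ,   0.        ,   1.        ]]), 'position': array([ 253.41518338,   60.14621919, 1520.15401099]), 'attitude': array([-0.07301689,  0.70518057, -0.7020868 ,  0.06680587])}
wrist {'mtx': array([[371.64829954,   0.        , 323.36223313],
       [  0.        , 371.64829954, 236.35881508],
       [  0.        ,   0.        ,   1.        ]]), 'position': array([127.43430133, 541.84405794, 373.48334483]), 'attitude': array([0.13478385, 0.81655318, 0.55398832, 0.0903945 ])}
```

View pics/scene0.png

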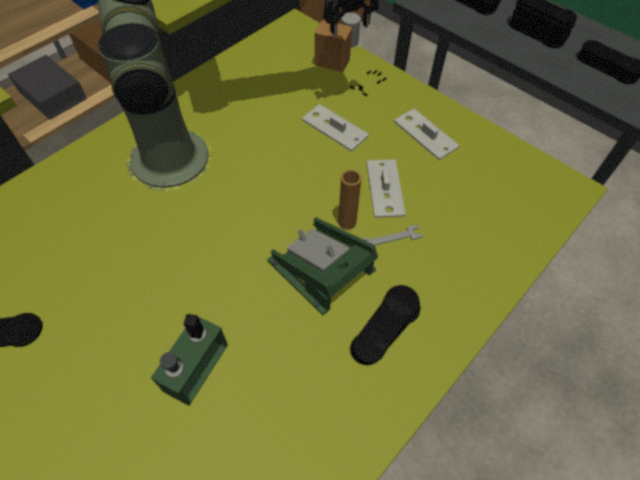

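View pics/top0.png

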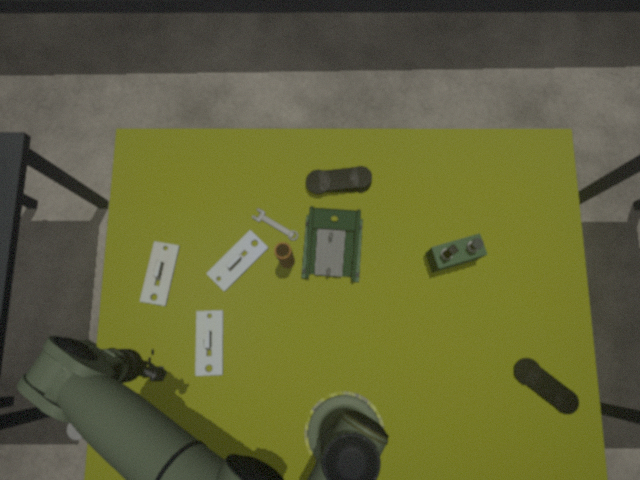

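The top view (up = +x, left = +y) shows three plate look-alikes: (160,273), (208,343) and (237,260). The one at (237,260) is farthest to the robot's right (smallest y), so it fits. I'll confirm it in a crop.

```bash
cat > h.py <<'E'
import numpy as np, cv2
from scipy.spatial.transform import Rotation as R
from workcell import manip, viewer
def rot(q): return R.from_quat(np.r_[q[1:],q[0]])
class Cam:
    def __init__(s,n):
        c=viewer.get_calibration(n); s.K=c['mtx']; s.p=np.array(c['position']); s.R=rot(c['attitude']).as_matrix(); s.n=n
    def rays(s,uv):
        uv=np.atleast_2d(uv).astype(float)
        x=(uv[:,0]-s.K[0,2])/s.K[0,0]; y=(uv[:,1]-s.K[1,2])/s.K[1,1]
        if s.n=='wrist':
            r=np.hypot(x,y)+1e-12; k=np.sin(r)/r
            d=np.c_[x*k,y*k,np.cos(r)]
        else: d=np.c_[x,y,np.ones_like(x)]
        return d@s.R.T
    def onz(s,uv,z):
        d=s.rays(uv); return s.p+d*((z-s.p[2])/d[:,2])[:,None]
    def onplane(s,uv,p0,n):
        d=s.rays(uv); return s.p+d*(((np.array(p0)-s.p)@n)/(d@n))[:,None]
    def depth(s,uv,dep):
        uv=np.atleast_2d(uv); d=s.rays(uv); zz=dep[uv[:,1].astype(int),uv[:,0].astype(int)]
        return s.p+d*(zz/(d@s.R[:,2]))[:,None]
    def proj(s,P):
        q=(np.atleast_2d(P)-s.p)@s.R
        if s.n=='wrist':
            r=np.hypot(q[:,0],q[:,1])+1e-12; th=np.arctan2(r,q[:,2]); a=q[:,0]/r*th; b=q[:,1]/r*th
        else: a=q[:,0]/q[:,2]; b=q[:,1]/q[:,2]
        return np.c_[a*s.K[0,0]+s.K[0,2], b*s.K[1,1]+s.K[1,2]]
def crop(img,x0,y0,x1,y1,k,name):
    c=cv2.resize(img[y0:y1,x0:x1],None,fx=k,fy=k,interpolation=cv2.INTER_CUBIC)
    c=np.clip(c.astype(float)*1.6,0,255).astype(np.uint8); cv2.imwrite(name,c)
E
python3 - <<'E'
from h import *
p=cv2.imread('pics/top0.png'); crop(p,130,200,290,320,5,'pics/top_pl.png'); crop(p,290,190,390,290,6,'pics/top_bed.png'); crop(p,415,225,495,280,8,'pics/top_rack.png')
p=cv2.imread('pics/scene0.png');crop(p,260,150,440,320,4,'pics/sc_bed.png');crop(p,140,300,240,410,5,'pics/sc_rack.png')
c=Cam('top');print(c.onz([[160,273],[237,260],[208,343],[285,255]],10).round(),c.onz([[330,245]],60).round(),c.onz([[456,252]],95).round())
E
```

```text
[[464. 563.  10.]
 [506. 327.  10.]
 [253. 404.  10.]
 [522. 179.  10.]] [[544.  40.  60.]] [[ 517. -327.   95.]]
```

View pics/top_pl.png

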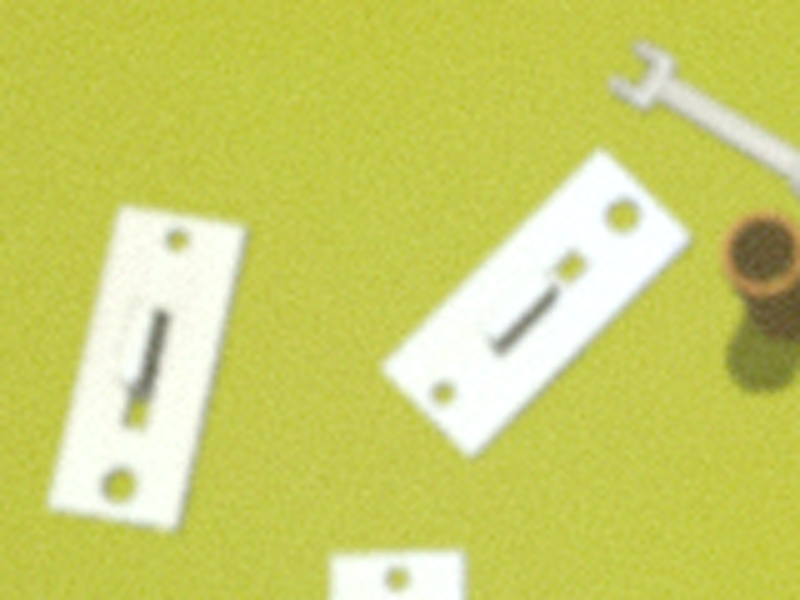

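View pics/top_bed.png

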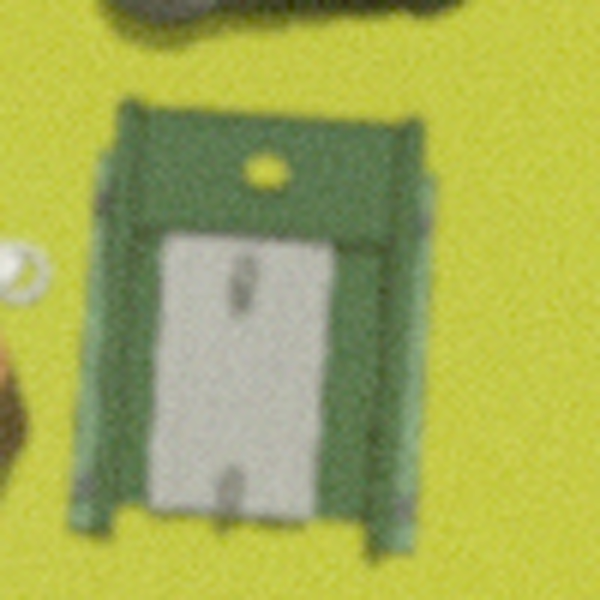

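View pics/sc_bed.png

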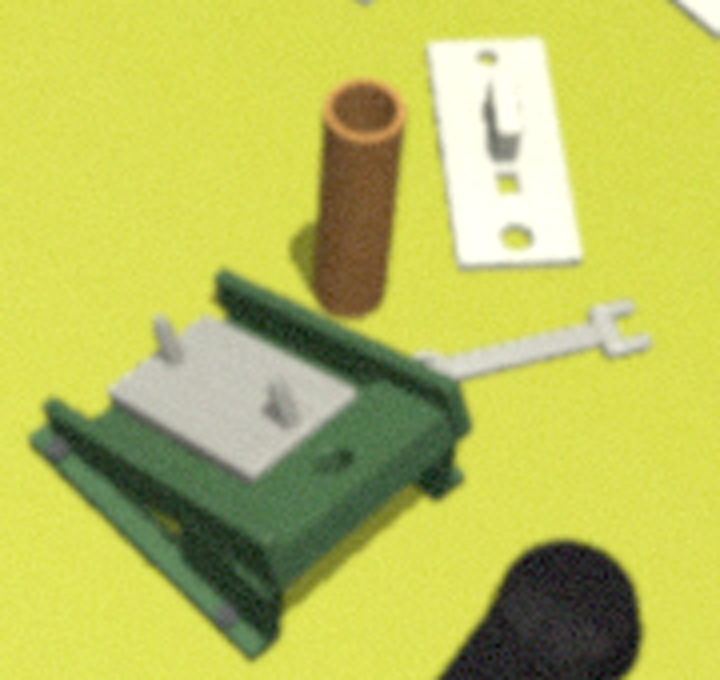

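View pics/sc_rack.png

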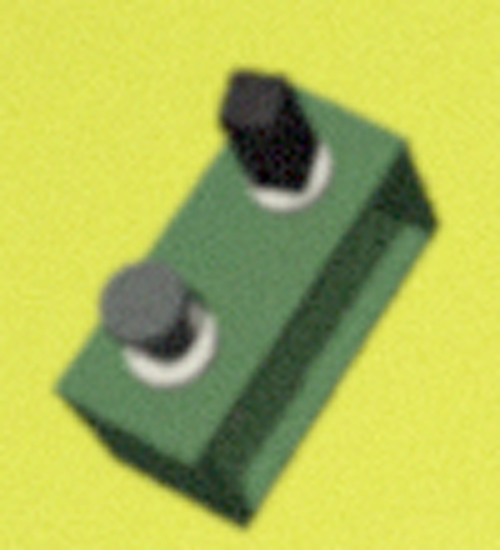

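View pics/top_rack.png

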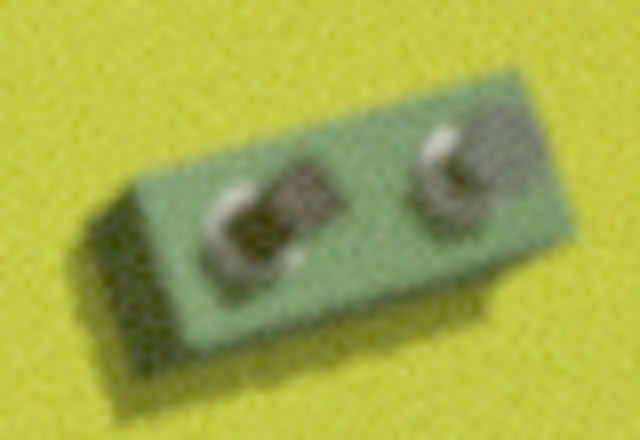

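The crops show three plates. The one at top (237,260) has its big hole at its upper-right end (254,243) and small hole at (219,278). It lies nearest the tube and wrench and farthest right, so it is the one meant. The drift (black square grip) is in the rack hole at top (446,255), and the punch (round head) is in the hole on its right. Next I'll get rough poses and the tool frame.

```bash
python3 - <<'E'
from h import *
c=Cam('top'); s=Cam('scene')
a=c.onz([[130+622/5,200+215/5],[130+443/5,200+392/5]],8); print('plate holes top',a.round(1))
b=s.onz([[260+517/4,150+237/4],[260+487/4,150+57/4]],8); print('scene',b.round(1))
for q in (a,b):
    d=q[0]-q[1]; print(np.linalg.norm(d), np.degrees(np.arctan2(d[1],d[0])))
    u=d/np.linalg.norm(d); print('origin',(q[1]+80*u).round(1),'rib',(q[1]+70*u).round(1))
st=manip.state(); T=rot(st['tcp_rot']).as_matrix(); print(T.round(3)); w=Cam('wrist')
print('cam in tool',(w.p-st['ee_pos'])@T, (T.T@w.R).round(3))
E
```

```text
plate holes top [[559.8 274.9   8. ]
 [448.3 381.7   8. ]]
scene [[564.9 277.9   8. ]
 [452.7 384.9   8. ]]
154.42133421774477 -43.77484672050069
origin [506.  326.4   8. ] rib [498.8 333.3   8. ]
154.98600821217445 -43.62646616765469
origin [510.6 329.7   8. ] rib [503.3 336.6   8. ]
[[ 0.371 -0.001 -0.929]
 [ 0.929 -0.001  0.371]
 [-0.001 -1.     0.   ]]
cam in tool [   0.79152617 -142.95368609   82.48326525] [[ 1.     0.001  0.   ]
 [ 0.    -0.321  0.947]
 [ 0.001 -0.947 -0.321]]
```

```bash
python3 -m jog '[[[-0.0075,0,-0.0487,0,0,0],[-0.0075,0,-0.0487,0,0,0],[-0.0075,0,-0.0487,0,0,0],[-0.0075,0,-0.0487,0,0,0],[-0.0075,0,-0.0487,0,0,0],[-0.0075,0,-0.0487,0,0,0],[-0.0075,0,-0.0487,0,0,0],[0,0,0,0,0.127,0],[0,0,0,0,0.127,0],[0,0,0,0,0.128,0],[0,0,0,0,0,0],[0,0,0,0,0,0]]]' -1 && python3 - <<'E'
from h import *
w=Cam('wrist');p,d=viewer.camera('wrist');cv2.imwrite('pics/w1.png',p);np.save('pics/w1.npy',d);np.savez('pics/w1c.npz',p=w.p,R=w.R)
st=manip.state();print(st['ee_pos'],rot(st['tcp_rot']).as_matrix().round(4))
E
```

```text
time: 1.6
ee_pos: [500.9, 335.7, 231.0]
tcp_rot: [-0.65, 0.65, 0.279, -0.279]
force: [1.1, 0.4, -0.5]
width: 85.6
[500.8822323  335.68090405 231.09150893] [[ 6.891e-01 -4.000e-04 -7.246e-01]
 [ 7.246e-01 -2.000e-04  6.891e-01]
 [-4.000e-04 -1.000e+00  1.000e-04]]
```

View pics/w1.png

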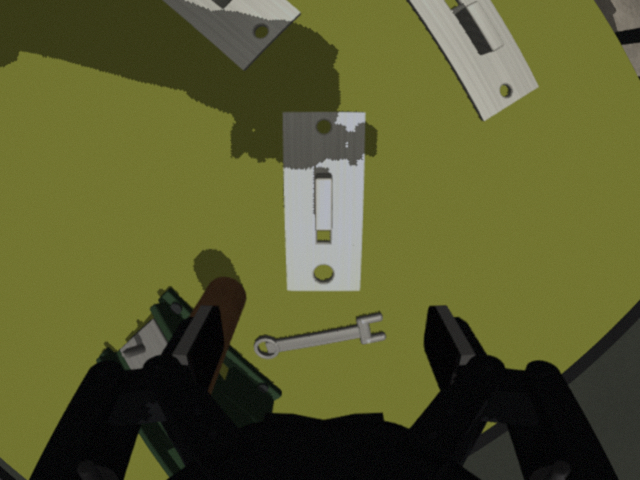

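The wrist view shows the target plate centred: small hole at about (324,127), slot (323,236), big hole (323,273), rib top about (323,204). The wrench is at (320,335), and the tube leans in at (228,300). I'll locate the features precisely.

```bash
python3 - <<'E'
from h import *
p=cv2.imread('pics/w1.png'); crop(p,270,100,380,300,4,'pics/w1c.png')
z=np.load('pics/w1c.npz');w=Cam('wrist');w.p=z['p'];w.R=z['R']
def holes(u0,v0,u1,v1):
    hsv=cv2.cvtColor(p[v0:v1,u0:u1],cv2.COLOR_BGR2HSV); m=(hsv[...,1]>110).astype(np.uint8)
    n,l,s,c=cv2.connectedComponentsWithStats(m); return [(s[i,4],c[i]+[u0,v0]) for i in range(1,n) if s[i,4]>20]
for box in [(305,258,342,285),(308,120,340,137),(310,224,336,244)]:
    for a,c in holes(*box): print(box,a,c,w.onz(c,8).round(1))
d=np.load('pics/w1.npy')
# rib top by depth
vv,uu=np.mgrid[170:240,305:345]; uv=np.c_[uu.ravel(),vv.ravel()]
P=w.depth(uv,d); m=(P[:,2]>37)&(P[:,2]<48); print(m.sum(),P[m].mean(0), np.percentile(P[m],[5,50,95],axis=0))
x=P[m][:,:2]-P[m][:,:2].mean(0); U,S,V=np.linalg.svd(x); print(V[0],np.degrees(np.arctan2(V[0][1],V[0][0])),np.ptp(x@V[0]),np.ptp(x@V[1]))
r=cv2.minAreaRect(P[m][:,:2].astype(np.float32));print(r)
E
```

```text
(305, 258, 342, 285) 201 [322.96517413 272.25373134] [[560.5 279.5   8. ]]
(308, 120, 340, 137) 124 [323.49193548 126.39516129] [[449.5 385.6   8. ]]
(310, 224, 336, 244) 109 [323.48623853 235.04587156] [[530.2 309.1   8. ]]
941 [499.43299989 338.18244712  42.14369617] [[482.32242931 321.2376394   40.67203137]
 [499.31963659 338.38607176  42.21876102]
 [516.63544926 354.67380127  43.46931373]]
[ 0.72113877 -0.69279065] -43.851420749291194 49.40243184824325 15.939099596973906
((499.97088623046875, 337.7935791015625), (15.922334671020508, 49.382545471191406), 46.357242584228516)
```

View pics/w1c.png

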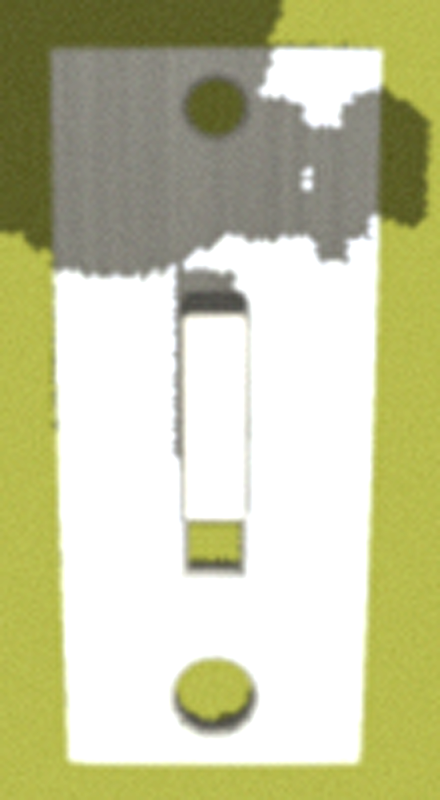

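```bash
python3 -m jog '[[[0.0008,0.05,0.002,0,0,0],[0,0.055,0,0,0,0],[0,0.055,0,0,0,0],[0,0.035,0,0,0,0],[0,0.015,0,0,0,0],[0,0.008,0,0,0,0],[0,0,0,0,0,0],[0,0,0,0,0,0]]]' -1 && python3 -m jog '[[[0,0,0,0,0,0],[0,0,0,0,0,0],[0,0,0,0,0,0],[0,0,0,0,0,0],[0,0,0,0,0,0],[0,0,0,0,0,0]]]' 1 60
```

```text
time: 2.65
ee_pos: [501.3, 338.2, 14.8]
tcp_rot: [0.65, -0.65, -0.279, 0.277]
force: [0.2, 0.5, -0.1]
width: 85.3
time: 3.4
ee_pos: [500.3, 337.7, 13.5]
tcp_rot: [0.65, -0.65, -0.278, 0.278]
force: [-0.5, -0.2, 3.6]
width: 14.8
```

Width 14.8 mm, so the rib is held. I'll lift it and go to a view point beside the bed, above tube height, to measure the pins.

```bash
python3 -m jog '[[[0,-0.02,0,0,0,0],[0,-0.05,0,0,0,0],[0,-0.05,0,0,0,0],[0,-0.05,0,0,0,0],[0,-0.05,0,0,0,0],[0,-0.05,0,0,0,0],[0,-0.05,0,0,0,0],[-0.039,0,-0.013,0,0,0],[-0.039,0,-0.013,0,0,0],[-0.039,0,-0.013,0,0,0],[-0.039,0,-0.013,0,0,0]]]' && python3 -m jog '[[[0,0,0,0,-0.152,0],[0,0,0,0,-0.152,0],[0,0,0,0,-0.152,0],[0,0,0,0,-0.152,0],[0,0,0,0,-0.152,0],[0,0,0,0,0,0],[0,0,0,0,0,0]]]' && python3 - <<'E'
from h import *
w=Cam('wrist');p,d=viewer.camera('wrist');cv2.imwrite('pics/w2.png',p);np.save('pics/w2.npy',d);np.savez('pics/w2c.npz',p=w.p,R=w.R)
st=manip.state();print(st['ee_pos'],st['force'],rot(st['tcp_rot']).as_matrix().round(4))
E
```

```text
time: 4.78
ee_pos: [428.9, 187.6, 332.4]
tcp_rot: [0.65, -0.65, -0.278, 0.279]
force: [0.3, -0.1, -3.0]
width: 15.0
time: 5.65
ee_pos: [429.8, 188.8, 332.9]
tcp_rot: [0.501, -0.501, -0.499, 0.499]
force: [-1.0, 0.2, -3.0]
width: 14.8
[429.90698401 188.83301065 332.94771908] [ 0.95632294  0.80628248 -3.16744579] [[ 3.5e-03 -7.0e-04 -1.0e+00]
 [ 1.0e+00 -1.0e-04  3.5e-03]
 [-2.0e-04 -1.0e+00  7.0e-04]]
```

View pics/w2.png

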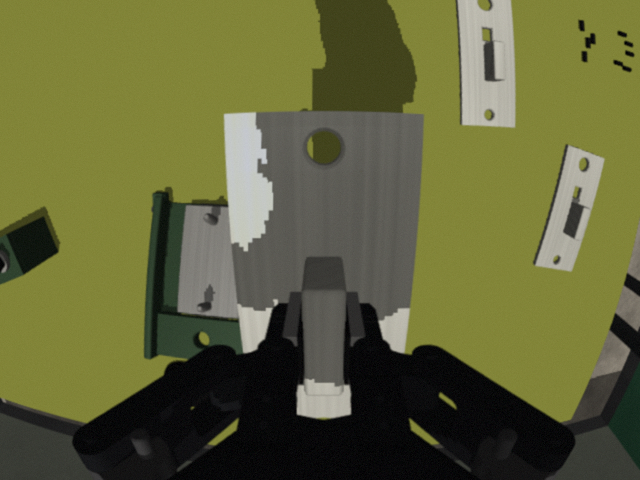

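The plate is held squarely. The bed is visible at left with the lower pin at about (210,217), the upper pin at (205,298) and the bed hole at (203,338).

```bash
python3 - <<'E'
from h import *
p=cv2.imread('pics/w2.png'); crop(p,140,180,260,370,4,'pics/w2c.png')
E
```

```text
(no output)
```

View pics/w2c.png

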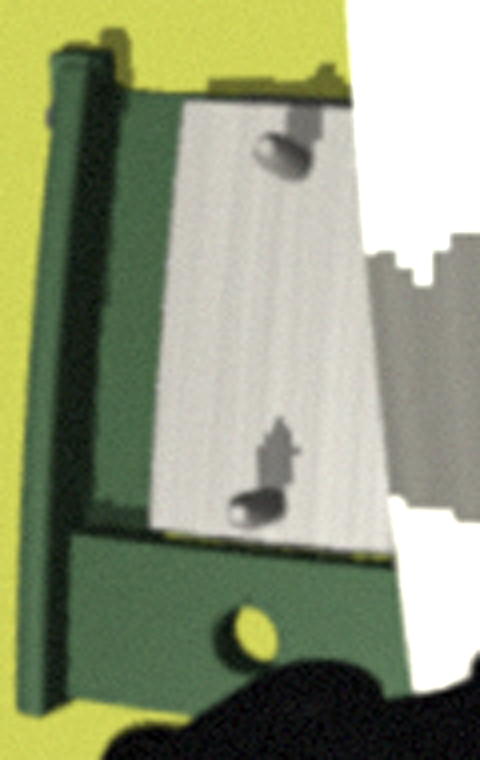

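```bash
cat > fit.py <<'E'
from h import *
from scipy.optimize import least_squares
a=np.radians(25)
def frame(yaw):
    X=np.array([np.cos(a)*np.cos(yaw),np.cos(a)*np.sin(yaw),np.sin(a)]);Y=np.array([-np.sin(yaw),np.cos(yaw),0]);return np.c_[X,Y,np.cross(X,Y)]
z=np.load('pics/w2c.npz');w=Cam('wrist');w.p=z['p'];w.R=z['R'];s=Cam('scene');t=Cam('top')
E
python3 - <<'E'
from fit import *
obs=[(w,'L',(205.5,215.8),1),(w,'U',(200.2,307.3),1),(w,'H',(201.5,339.8),1),(s,'L',(300,230.5),.6),(s,'U',(328.75,246.75),.6),(s,'H',(343.2,265),.6)]
def model(v):
    F=frame(v[3]); o=v[:3]
    return {'L':o+F@[-80,0,35],'U':o+F@[30,0,35],'H':o+F@[75,-v[4],-1]}
def res(v,ob): 
    m=model(v); return np.concatenate([(c.proj(m[k])[0]-uv)*wt for c,k,uv,wt in ob])
for ob in (obs,obs[:3],obs[3:]):
    r=least_squares(res,[544,40,62,0,5],args=(ob,)) if len(ob)>3 else least_squares(lambda v:np.r_[res(v,ob),(v[2]-62)*.3],[544,40,62,0,5])
    print(r.x.round(2),np.degrees(r.x[3]).round(2),r.fun.round(2))
# depth check of carriage plane
d=np.load('pics/w2.npy')
vv,uu=np.mgrid[212:305,186:225:1]; P=w.depth(np.c_[uu.ravel(),vv.ravel()],d)
P=P[(P[:,2]>15)&(P[:,2]<110)]
for _ in range(5):
    A=np.c_[P[:,:2],np.ones(len(P))]; k=np.linalg.lstsq(A,P[:,2],rcond=None)[0]; P=P[abs(P[:,2]-A@k)<4]
print(len(P),k,np.degrees(np.arctan(np.hypot(*k[:2]))),np.degrees(np.arctan2(k[1],k[0])), 'z at 544,40',k@[544,40,1])
E
```

```text
[ 5.5072e+02  4.2360e+01  5.8420e+01 -5.0000e-02  8.1100e+00] -2.87 [ 0.09  0.71 -0.11  0.27  0.18 -0.77 -0.76 -0.11 -0.3  -0.99  0.    0.47]
[ 5.4874e+02  4.3890e+01  6.2150e+01 -5.0000e-02  8.6800e+00] -2.66 [-0.02 -0.07 -0.01  0.4   0.04 -0.38  0.04]
[ 5.5363e+02  3.9270e+01  6.1820e+01 -9.0000e-02  3.0100e+00] -5.25 [-0.13 -0.22 -0.36 -0.44  0.48  0.6  -0.06]
3313 [ 4.62172726e-01 -2.53879655e-02 -1.90234756e+02] 24.83797927438732 -3.1441985318242422 z at 544,40 60.17168800667821
```

Estimate: carriage seat at about (549, 43.5, 62.2), yaw −2.8°, carriage off by about +8.5 mm. The depth plane agrees (24.8° slope, −3.1° yaw, z 62.3). Now I'll align the orientation.

```bash
python3 -m jog '[[[-0.048,0,0,0,0.046,0],[-0.048,0,0,0,0,0],[-0.048,0,0,0,0,0],[0,0,0,-0.146,0,0],[0,0,0,-0.146,0,0],[0,0,0,-0.146,0,0],[0,0,0,0,0,0],[0,0,0,0,0,0]]]' && cat > rel.py <<'E'
from fit import *
# pose of tool relative to seat frame; SEAT editable
SEAT=np.array([549,43.5,62.2]); YAW=np.radians(-2.85)
def rel(target):
    st=manip.state(); T=rot(st['tcp_rot']).as_matrix(); F=frame(YAW); 
    cur=(st['ee_pos']-SEAT)@F
    Td=np.c_[F[:,1],-F[:,2],-F[:,0]]
    rv=R.from_matrix(T.T@Td).as_rotvec()
    dt=T.T@(SEAT+F@target-st['ee_pos'])
    print('t',st['time'],'cur in seat',cur.round(1),'turn',rv.round(4),'shift tool',dt.round(1),'F seat',(F.T@st['force']).round(1),'w',round(st['width'],1))
E
python3 - <<'E'
from rel import *
rel([-10,0,113.5])
# plate lower hole in tool frame from w2
st_T=None
d=np.load('pics/w2.npy'); p=cv2.imread('pics/w2.png')
T=np.array([[.0035,-.0007,-1],[1,-.0001,.0035],[-.0002,-1,.0007]]);e=np.array([429.907,188.833,332.948])
P=w.depth([[300,140],[345,140],[310,170],[340,170],[300,200]],d); print(((P-e)@T).round(1))
g=cv2.cvtColor(p,cv2.COLOR_BGR2HSV)[125:170,300:350]; m=(g[...,1]>100).astype(np.uint8); n,l,s_,c=cv2.connectedComponentsWithStats(m)
for i in range(1,n):
    if s_[i,4]>50:
        uv=c[i]+[300,125]; q=w.onz(uv,e[2]-5.5); print(s_[i],uv,((q-e)@T).round(1))
E
```

```text
time: 6.7
ee_pos: [426.3, 44.9, 334.5]
tcp_rot: [-0.389, 0.611, 0.582, -0.37]
force: [0.7, 0.8, -2.8]
width: 15.1
t 6.7 cur in seat [  4.   -4.7 298.6] turn [0.0014 0.0012 0.0008] shift tool [  4.6 185.1  14.2] F seat [-0.6  0.8 -2.8] w 15.1
[[-8.5  4.9 72.4]
 [ 9.3  5.1 72.4]
 [-4.6  4.5 60.3]
 [ 7.5  5.5 60.2]
 [-8.7  4.5 48. ]]
[  7   6  33  32 823] [323.17253949 146.80923451] [[ 0.7  5.5 69.6]]
```

```bash
python3 -m jog '[[[0.0023,0.04,0.007,0,0,0],[0.0023,0.05,0.0072,0,0,0],[0,0.05,0,0,0,0],[0,0.05,0,0,0,0],[0,0.025,0,0,0,0],[0,0.01,0,0,0,0],[0,0,0,0,0,0],[0,0,0,0,0,0]]]' && python3 - <<'E'
from rel import *
w=Cam('wrist');p,d=viewer.camera('wrist');cv2.imwrite('pics/w3.png',p);np.save('pics/w3.npy',d);np.savez('pics/w3c.npz',p=w.p,R=w.R)
rel([-10,0,73.5])
F=frame(YAW)
for n,q in dict(L=[-80,0,35],U=[30,0,35],Lb=[-80,0,0]).items(): print(n,w.proj(SEAT+F@q).round(1))
crop(p,240,60,400,260,4,'pics/w3c.png')
E
```

```text
time: 7.7
ee_pos: [509.1, 45.6, 124.6]
tcp_rot: [-0.388, 0.611, 0.583, -0.37]
force: [0.7, 1.0, -2.6]
width: 15.4
t 7.75 cur in seat [-9.9  0.1 73.6] turn [0.0035 0.0018 0.0008] shift tool [-0.1  0.1  0.1] F seat [-2.6 -0.3 -3.1] w 15.2
L [[321.5 139.4]]
U [[321.3 335. ]]
Lb [[321.7 135.3]]
```

View pics/w3.png

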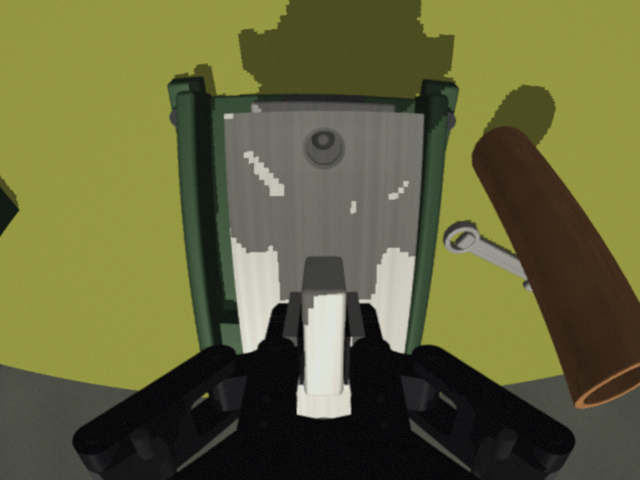

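View pics/w3c.png

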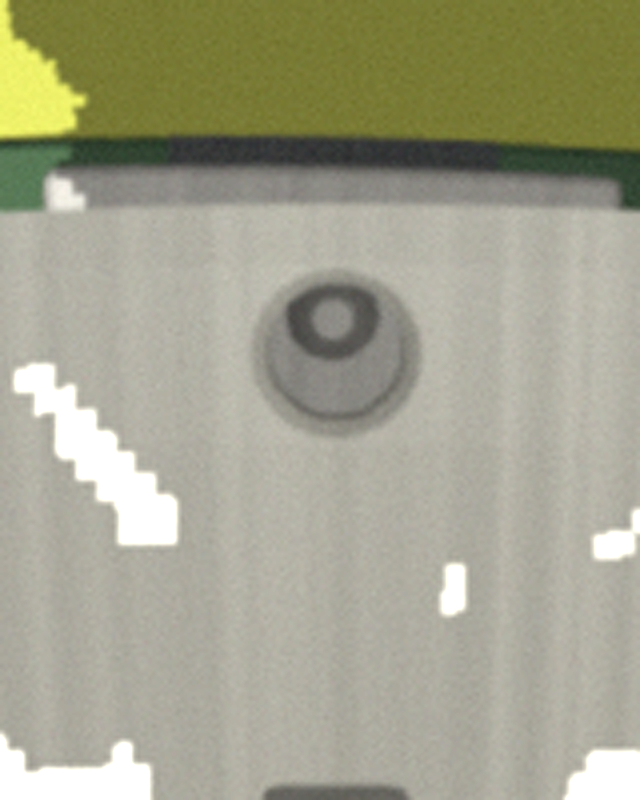

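The lower pin's tip shows through the plate's lower hole at (323,140), where the model predicts it within 0.5 mm. I'll quickly check yaw from the carriage's lower edge before descending.

```bash
python3 - <<'E'
from rel import *
z=np.load('pics/w3c.npz');w=Cam('wrist');w.p=z['p'];w.R=z['R'];F=frame(YAW)
P=w.onplane([[262.5,103],[290,102.6],[320,103],[350,103.3],[390,104.7]],SEAT,F[:,2]); print(((P-SEAT)@F).round(1))
p=cv2.imread('pics/w3.png'); g=cv2.cvtColor(p,cv2.COLOR_BGR2GRAY).astype(float); g=cv2.GaussianBlur(g,(3,3),0)
pts=[]
for u in range(262,386,4):
    col=g[92:112,u]; gr=np.gradient(col); k=np.argmax(gr); pts.append((u,92+k))
P=(w.onplane(pts,SEAT,F[:,2])-SEAT)@F; k=np.polyfit(P[:,1],P[:,0],1); print(k,np.degrees(k[0]),pts[::5])
E
```

```text
[[-99.4 -34.   -0. ]
 [-99.2 -18.1  -0. ]
 [-98.8  -1.    0. ]
 [-98.8  16.1   0. ]
 [-98.7  39.2  -0. ]]
[ 2.05169881e-02 -9.96730564e+01] 1.1755368267721125 [(262, np.int64(102)), (282, np.int64(101)), (302, np.int64(101)), (322, np.int64(101)), (342, np.int64(102)), (362, np.int64(103)), (382, np.int64(104))]
```

```bash
python3 - <<'E'
from rel import *
z=np.load('pics/w3c.npz');w=Cam('wrist');w.p=z['p'];w.R=z['R'];F=frame(YAW)
p=cv2.imread('pics/w3.png'); g=cv2.GaussianBlur(cv2.cvtColor(p,cv2.COLOR_BGR2GRAY),(5,5),0).astype(float)
def edge(h,u0,u1,v0,v1,sg=1):
    pts=[]
    for u in range(u0,u1,4):
        gr=sg*np.gradient(g[v0:v1,u]); k=np.argmax(gr[1:-1])+1
        a,b,c=gr[k-1:k+2]; den=a-2*b+c; pts.append((u,v0+k+(0.5*(a-c)/den if den else 0)))
    pts=np.array(pts)
    P=(w.onplane(pts,SEAT+F[:,2]*h,F[:,2])-SEAT)@F
    for _ in range(4):
        k=np.polyfit(P[:,1],P[:,0],1); r=P[:,0]-np.polyval(k,P[:,1]); P=P[abs(r)<max(.5,2*abs(r).std())]
    print(len(P),k,'yaw corr deg',-np.degrees(k[0]))
edge(0,262,386,92,108); edge(68,230,412,107,120)
# hole vs slot? scene/top cheeks
d=np.load('pics/w3.npy')
t0=cv2.imread('pics/top0.png'); c=Cam('top')
# bed upper edge corners and cheek top edges from top crop (scale6, offset 290,190)
for nm,(q0,q1) in dict(carL=((150,505),(163,238)),carR=((317,515),(334,242)),cheekRin=((375,545),(402,130)),cheekLin=((103,500),(137,108))).items():
    uv=np.array([q0,q1])/6+[290,190]; P=c.onplane(uv,SEAT+F[:,2]*(0 if nm[:3]=='car' else 16),F[:,2]); e=(P-SEAT)@F; dd=e[1]-e[0]; print(nm,e.round(1),np.degrees(np.arctan2(dd[1],dd[0])).round(2))
E
```

```text
31 [ 1.80972969e-02 -9.95828454e+01] yaw corr deg -1.0368987350362011
44 [-3.22118057e-03 -9.38055091e+01] yaw corr deg 0.18456005143435986
carL [[-99.3  37.1   0. ]
 [ 39.6  36.8  -0. ]] -0.12
carR [[-99.9 -47.9   0. ]
 [ 42.1 -48.2   0. ]] -0.1
cheekRin [[-109.1  -77.4   16. ]
 [ 102.8  -77.3   16. ]] 0.02
cheekLin [[-93.1  60.5  16. ]
 [107.   52.   16. ]] -2.41
```

```bash
python3 -m jog '[[[0,0.012,0,0,0.007,0],[0,0.012,0,0,0,0],[0,0.008,0,0,0,0],[0,0.004,0,0,0,0],[0,0,0,0,0,0]]]' && python3 - <<'E'
from rel import *
w=Cam('wrist');p,d=viewer.camera('wrist');cv2.imwrite('pics/w4.png',p)
rel([-10,0,13.5])
crop(p,240,60,400,260,4,'pics/w4c.png')
E
```

```text
time: 8.38
ee_pos: [523.1, 44.2, 90.3]
tcp_rot: [-0.391, 0.612, 0.58, -0.369]
force: [-0.0, -3.5, -5.0]
width: 15.1
t 8.425 cur in seat [-11.5  -0.5  36.6] turn [ 0.0007 -0.0058 -0.0008] shift tool [ 0.6 23.1 -1.5] F seat [-1.7 -4.1 -4.2] w 15.3
```

View pics/w4c.png

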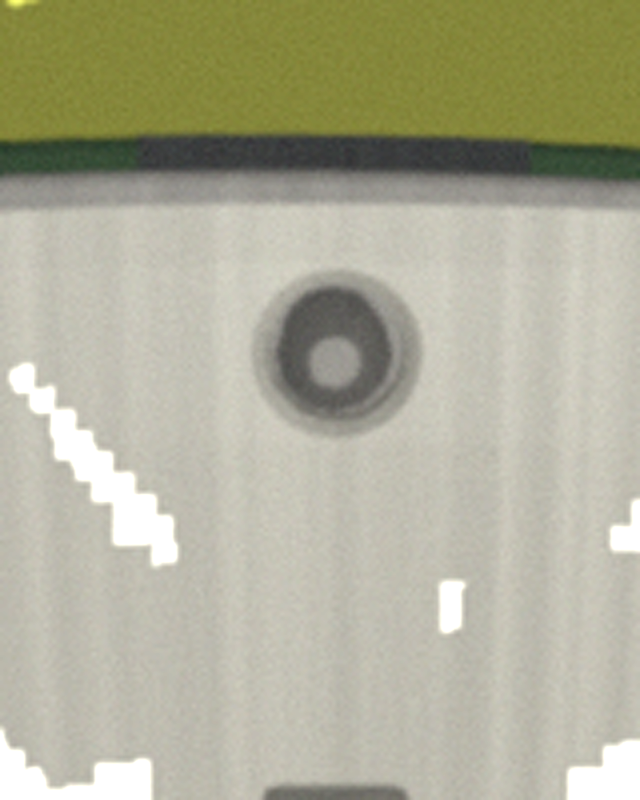

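```bash
python3 -m jog '[[[0,0,-0.001,0,0.008,0],[0,0.006,0,0,0,0],[0,0.005,0,0,0,0],[0,0,0,0,0,0],[0,0,0,0,0,0]]]' && python3 - <<'E'
from rel import *
rel([-10,0,13.5])
E
```

```text
time: 9.05
ee_pos: [528.9, 44.6, 81.1]
tcp_rot: [-0.393, 0.613, 0.579, -0.366]
force: [-0.7, -3.9, -5.4]
width: 15.0
t 9.05 cur in seat [-10.3   0.1  25.7] turn [ 0.0012 -0.0133  0.0007] shift tool [-0.1 12.2 -0.3] F seat [-2.7 -4.  -4.7] w 15.0
```

```bash
python3 -m jog '[[[0,0.006,0,0,0,0],[0,0.004,0,0,0,0],[0,0.002,0,0,0,0],[0,0,0,0,0,0],[0,0,0,0,0,0]]]' && python3 - <<'E'
from rel import *
rel([-10,0,13.5])
w=Cam('wrist');p,d=viewer.camera('wrist');cv2.imwrite('pics/w5.png',p);np.save('pics/w5.npy',d)
crop(p,180,60,460,260,3,'pics/w5c.png')
E
```

```text
time: 9.68
ee_pos: [533.9, 44.4, 70.3]
tcp_rot: [-0.393, 0.613, 0.579, -0.366]
force: [-2.8, -3.3, -4.2]
width: 15.2
t 9.675 cur in seat [-10.2   0.2  13.7] turn [ 0.0013 -0.0132  0.0009] shift tool [-0.2  0.2 -0.2] F seat [-4.2 -3.4 -2.7] w 15.2
```

View pics/w5c.png

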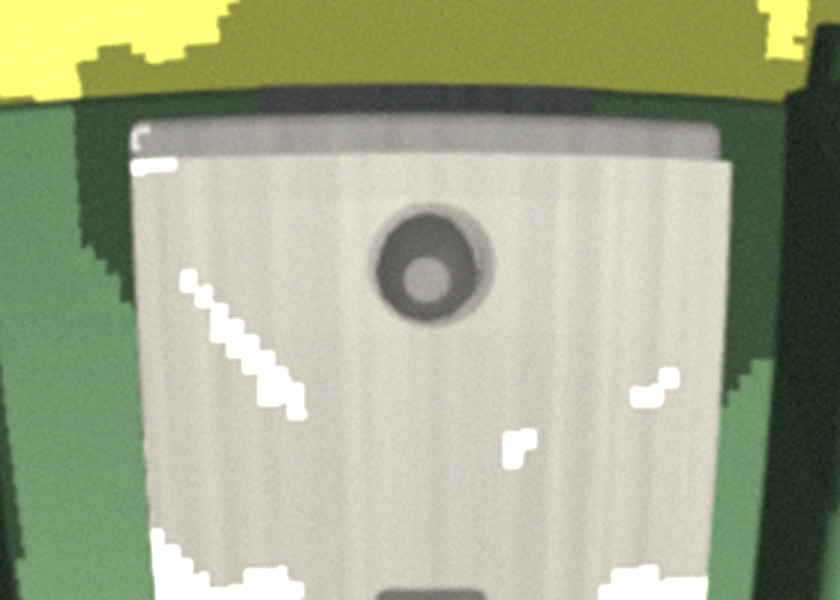

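The pin stands through the lower hole, with no normal contact force yet. I'll creep down until it bears.

```bash
python3 -m jog '[[[0,0.001,0,0,0,0],[0,0.001,0,0,0,0],[0,0,0,0,0,0]]]' && python3 -m jog '[[[0,0.001,0,0,0,0],[0,0,0,0,0,0]]]'&& python3 - <<'E'
from rel import *
rel([-10,0,13.5])
E
```

```text
time: 10.1
ee_pos: [534.1, 44.6, 70.0]
tcp_rot: [-0.392, 0.614, 0.579, -0.366]
force: [-18.9, -1.1, 21.8]
width: 15.1
time: 10.35
ee_pos: [534.2, 44.7, 69.9]
tcp_rot: [-0.392, 0.614, 0.58, -0.366]
force: [-26.9, -1.1, 38.2]
width: 14.9
t 10.35 cur in seat [-10.2   0.4  13.2] turn [ 0.0032 -0.0124  0.0006] shift tool [-0.4 -0.3 -0.2] F seat [-8.2 -2.4 46. ] w 14.9
```

```bash
python3 -m jog '[[[0,-0.002,0,0,0,0],[0,0,0,0,0,0]]]' && python3 -m jog '[[[0,0,0,0,0,0],[0,0,0,0,0,0],[0,0,0,0,0,0]]]' 0 && python3 -m jog '[[[0,-0.02,0,0,0,0],[0,-0.05,0,0,0,0],[0,-0.05,0,0,0,0],[0,-0.05,0,0,0,0],[0,0,0,0,0,0],[0,0,0,0,0,0]]]' && python3 - <<'E'
from rel import *
w=Cam('wrist');p,d=viewer.camera('wrist');cv2.imwrite('pics/w6.png',p);np.save('pics/w6.npy',d);np.savez('pics/w6c.npz',p=w.p,R=w.R)
rel([-10,0,13.5])
E
```

```text
time: 10.6
ee_pos: [534.2, 44.6, 70.0]
tcp_rot: [-0.393, 0.613, 0.58, -0.366]
force: [-10.2, -2.3, 9.3]
width: 15.1
time: 10.98
ee_pos: [535.4, 44.7, 70.1]
tcp_rot: [-0.392, 0.613, 0.58, -0.365]
force: [0.4, 0.3, 0.6]
width: 42.3
time: 11.72
ee_pos: [462.6, 47.9, 223.5]
tcp_rot: [-0.393, 0.614, 0.58, -0.365]
force: [0.1, 0.1, 0.6]
width: 42.9
t 11.775 cur in seat [-1.100e+01  1.000e-01  1.821e+02] turn [ 0.0006 -0.0132  0.0011] shift tool [ -0.2 168.6  -0.9] F seat [ 0.1 -0.9  0. ] w 42.8
```

View pics/w6.png

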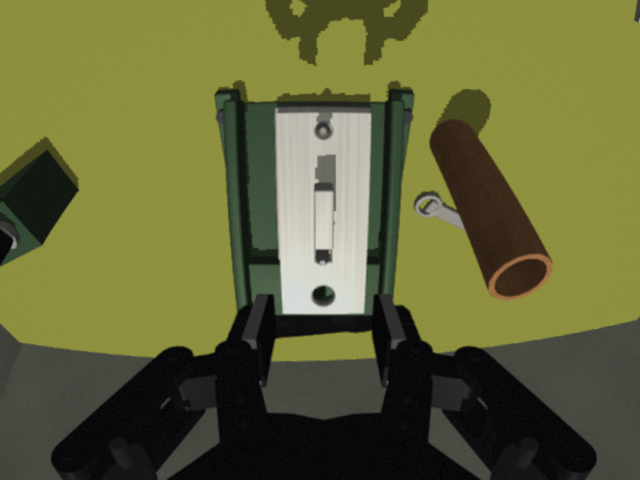

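The plate lies over both pins with the pin tips showing at (323,130) and (322,263). The big hole at (323,295) partly overlaps the bed hole. I'll measure both.

```bash
python3 - <<'E'
from rel import *
z=np.load('pics/w6c.npz');w=Cam('wrist');w.p=z['p'];w.R=z['R'];F=frame(YAW)
p=cv2.imread('pics/w6.png');d=np.load('pics/w6.npy'); crop(p,215,225,415,325,4,'pics/w6c.png')
# plate plane by depth
vv,uu=np.mgrid[115:290,282:366]; P=(w.depth(np.c_[uu.ravel(),vv.ravel()],d)-SEAT)@F; m=(P[:,2]>0)&(P[:,2]<16)
P=P[m]; A=np.c_[P[:,:2],np.ones(len(P))];k=np.linalg.lstsq(A,P[:,2],rcond=None)[0];print('plane',k)
E
```

```text
plane [ 3.25943456e-04 -8.65180884e-03  8.22310079e+00]
```

View pics/w6c.png

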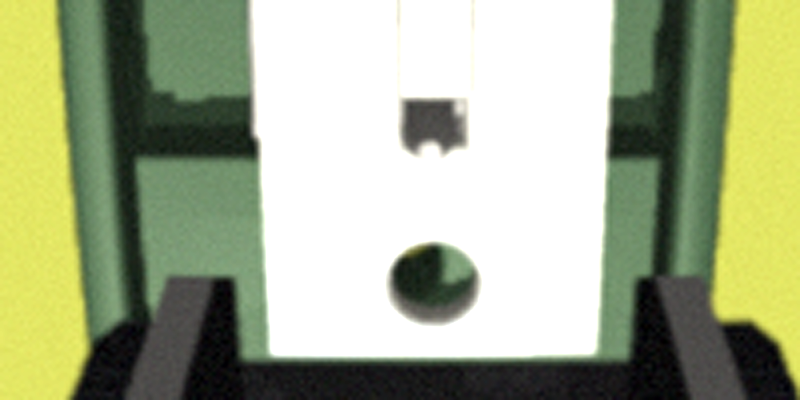

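```bash
python3 - <<'E'
from rel import *
z=np.load('pics/w6c.npz');w=Cam('wrist');w.p=z['p'];w.R=z['R'];F=frame(YAW)
p=cv2.imread('pics/w6.png')
h=lambda uv,H:((w.onplane(uv,SEAT+F[:,2]*H,F[:,2])-SEAT)@F).round(1)
print('bighole',h([[323.5,295.75]],8)); 
print('lower hole/pin tip',h([[323,130]],35),'upper pin',h([[322.3,262.5]],35))
# profile rows for cheeks
crop(p,200,80,430,330,3,'pics/w6d.png')
g=cv2.GaussianBlur(p,(3,3),0)
for v in (150,180,210,250): print(v,[tuple(int(c) for c in g[v,u]) for u in range(224,256,2)],'|',[tuple(int(c) for c in g[v,u]) for u in range(372,412,2)])
E
```

```text
bighole [[76.1  0.4  8. ]]
lower hole/pin tip [[-80.2   1.8  35. ]] upper pin [[29.8 -0.1 35. ]]
150 [(47, 72, 55), (45, 64, 46), (53, 74, 54), (57, 78, 59), (58, 80, 61), (56, 76, 58), (40, 56, 41), (21, 29, 21), (16, 22, 15), (15, 22, 15), (19, 27, 19), (36, 50, 37), (55, 76, 56), (57, 79, 59), (57, 78, 58), (57, 78, 59)] | [(60, 82, 63), (56, 79, 58), (56, 78, 58), (56, 78, 59), (56, 78, 58), (49, 69, 50), (23, 33, 23), (17, 24, 17), (18, 25, 18), (32, 45, 32), (49, 67, 49), (55, 77, 58), (52, 73, 54), (50, 71, 51), (48, 68, 50), (43, 61, 44), (52, 74, 56), (53, 105, 96), (63, 144, 141), (63, 145, 142)]
180 [(61, 139, 137), (48, 93, 85), (48, 69, 51), (56, 78, 60), (61, 83, 64), (61, 83, 63), (53, 74, 56), (33, 46, 34), (16, 23, 16), (16, 22, 15), (17, 24, 17), (23, 33, 24), (33, 48, 34), (55, 77, 58), (60, 82, 62), (59, 83, 62)] | [(59, 81, 61), (59, 81, 61), (58, 81, 61), (58, 81, 61), (57, 79, 59), (37, 51, 37), (18, 24, 17), (17, 24, 18), (24, 35, 24), (43, 59, 43), (57, 79, 59), (55, 76, 56), (52, 73, 53), (49, 70, 50), (44, 71, 58), (53, 119, 116), (62, 144, 142), (62, 144, 
[... 399 characters left out ...]
 (58, 79, 60), (59, 81, 61), (54, 75, 54), (51, 73, 52), (46, 71, 56), (52, 114, 109), (61, 143, 141), (63, 145, 143), (63, 144, 142), (63, 145, 143), (62, 144, 143)]
250 [(63, 145, 142), (63, 145, 142), (64, 146, 144), (56, 124, 120), (47, 71, 55), (58, 79, 60), (64, 87, 68), (69, 92, 73), (63, 84, 66), (37, 52, 38), (20, 26, 20), (17, 24, 17), (16, 23, 17), (21, 29, 22), (27, 38, 27), (27, 39, 28)] | [(32, 45, 33), (33, 44, 33), (28, 40, 29), (25, 35, 25), (22, 31, 21), (17, 23, 17), (24, 34, 25), (45, 62, 46), (65, 88, 69), (61, 84, 64), (53, 75, 55), (49, 69, 50), (46, 79, 69), (58, 132, 130), (63, 145, 143), (62, 144, 142), (62, 144, 142), (63, 144, 142), (64, 145, 142), (63, 145, 143)]
```

View pics/w6d.png

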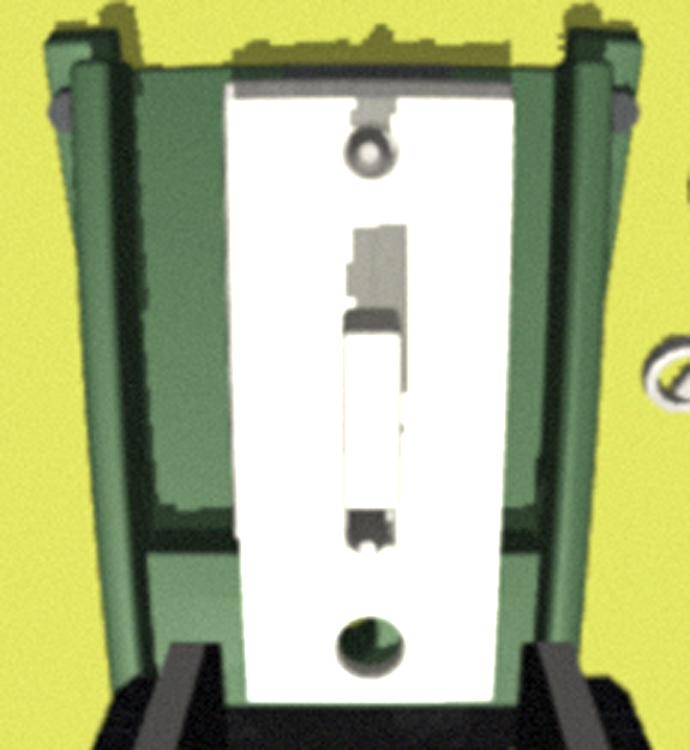

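```bash
python3 - <<'E'
from rel import *
z=np.load('pics/w6c.npz');w=Cam('wrist');w.p=z['p'];w.R=z['R'];F=frame(YAW)
for v,l,r in ((150,236.7,390.6),(180,238,389.6),(210,239.6,388),(250,242,385.7)):
    P=((w.onplane([[l,v],[r,v]],SEAT+F[:,2]*16,F[:,2])-SEAT)@F); print(P.round(1), P[:,1].mean().round(2), np.diff(P[:,1]).round(1))
E
```

```text
[[-64.9 -71.1  16. ]
 [-62.8  58.3  16. ]] -6.41 [129.4]
[[-39.  -71.5  16. ]
 [-37.   58.   16. ]] -6.73 [129.5]
[[-12.4 -71.9  16. ]
 [-10.6  57.5  16. ]] -7.22 [129.4]
[[ 25.  -72.8  16. ]
 [ 26.6  56.9  16. ]] -7.93 [129.8]
```

Plate is flat (plane tilt < 0.01 rad, height 8.2 mm). The cheeks give a bed yaw of about −3.75° and a carriage offset of about +9 mm. Now to the rack to look at the drift.

```bash
python3 -m jog '[[[0,-0.05,0,0.145,0,0],[0,-0.05,0,0.145,0,0],[0,0,0,0.146,0,0],[-0.055,0,0,0,0,0],[-0.055,0,0,0,0,0],[-0.055,0,0,0,0,0],[-0.055,0,0,0,0,0],[-0.055,0,0,0,0,0],[-0.055,0,0,0,0,0],[0,0,0,0,0,0],[0,0,0,0,0,0]]]' -1 && python3 - <<'E'
from h import *
w=Cam('wrist');p,d=viewer.camera('wrist');cv2.imwrite('pics/w7.png',p);np.save('pics/w7.npy',d);np.savez('pics/w7c.npz',p=w.p,R=w.R)
st=manip.state();print(st['ee_pos'],rot(st['tcp_rot']).as_matrix().round(4))
E
```

```text
time: 13.15
ee_pos: [411.3, -279.7, 299.6]
tcp_rot: [-0.508, 0.522, 0.495, -0.473]
force: [0.8, -0.1, -0.4]
width: 85.1
[ 411.47310321 -279.18468725  300.14757492] [[ 0.0608  0.0361 -0.9975]
 [ 0.9981  0.0064  0.061 ]
 [ 0.0086 -0.9993 -0.0356]]
```

View pics/w7.png

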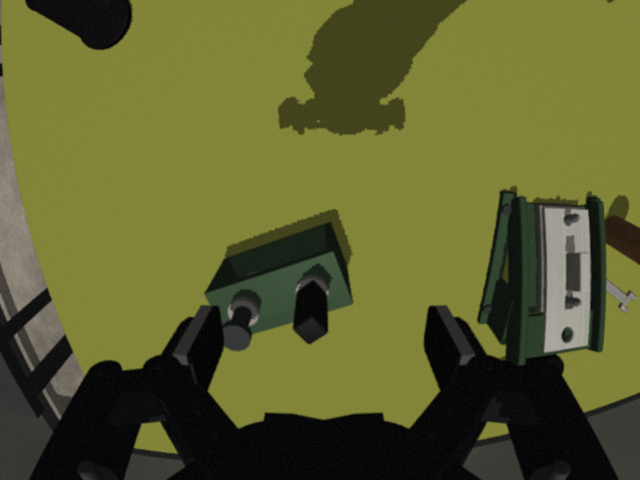

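```bash
python3 - <<'E'
from h import *
p=cv2.imread('pics/w7.png');d=np.load('pics/w7.npy')
c=cv2.resize(p[200:360,190:370],None,fx=4,fy=4,interpolation=cv2.INTER_CUBIC); cv2.imwrite('pics/w7c.png',np.clip((c/255.)**.5*255*1.1,0,255).astype(np.uint8))
z=np.load('pics/w7c.npz');w=Cam('wrist');w.p=z['p'];w.R=z['R']
vv,uu=np.mgrid[260:350,285:340]; uv=np.c_[uu.ravel(),vv.ravel()]; P=w.depth(uv,d)
m=(P[:,2]>168)&(P[:,2]<180); print(m.sum(),P[m].mean(0)); print(cv2.minAreaRect(P[m][:,:2].astype(np.float32)))
E
```

```text
658 [ 509.43296075 -295.29372767  172.71953323]
((510.9237976074219, -295.3011474609375), (24.221477508544922, 24.04328727722168), 35.27820587158203)
```

View pics/w7c.png

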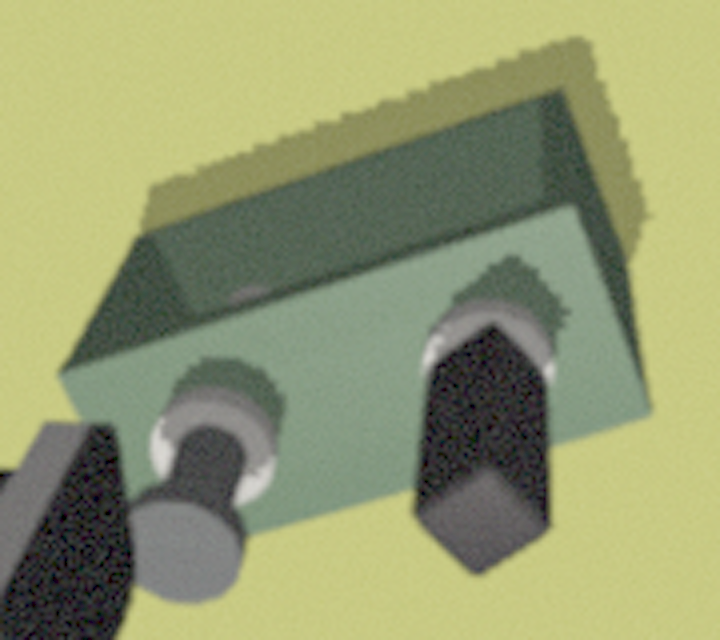

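The drift's square grip top centre is at about (510.5, −295.3, 173), with faces at 35.3°. The punch (image (238,333)) lies to the −y side. Jaws along 35° keep the fingers clear of it.

```bash
cat > go.py <<'E'
from h import *
def go(pos,Td):
    st=manip.state();T=rot(st['tcp_rot']).as_matrix()
    print('t',st['time'],'pos',st['ee_pos'].round(1),'shift',(T.T@(np.array(pos)-st['ee_pos'])).round(1),'turn',R.from_matrix(T.T@Td).as_rotvec().round(4),'F',st['force'].round(1),'w',round(st['width'],1),'q',st['joint_pos'].round(2))
def down(ang):
    a=np.radians(ang); x=np.array([np.cos(a),np.sin(a),0]);y=np.array([0,0,-1.]);return np.c_[x,y,np.cross(x,y)]
E
python3 - <<'E'
from go import *
go([510.5,-295.3,300],down(35.3)); go([510.5,-295.3,300],down(86.5)) 
E
```

```text
t 13.2 pos [ 411.5 -279.2  300.1] shift [-10.1   3.6 -99.8] turn [0.0294 0.8936 0.0239] F [-0.9 -0.4 -0.2] w 85.5 q [-0.76  0.17 -0.22  1.16  0.03 -0.7 ]
t 13.2 pos [ 411.5 -279.2  300.1] shift [-10.1   3.6 -99.8] turn [0.0356 0.0001 0.0086] F [-0.9 -0.4 -0.2] w 85.5 q [-0.76  0.17 -0.22  1.16  0.03 -0.7 ]
```

```bash
python3 -m jog '[[[0,0,0,0.036,0,0.009],[-0.005,0,-0.05,0,0,0],[-0.005,0,-0.05,0,0,0],[0,0,0,0,0.149,0],[0,0,0,0,0.149,0],[0,0,0,0,0.149,0],[0,0,0,0,0.149,0],[0,0,0,0,0.149,0],[0,0,0,0,0.149,0],[0,0,0,0,0,0],[0,0,0,0,0,0]]]' -1 && python3 - <<'E'
from go import *
w=Cam('wrist');p,d=viewer.camera('wrist');cv2.imwrite('pics/w8.png',p);np.save('pics/w8.npy',d)
c=cv2.resize(p[260:470,230:430],None,fx=3,fy=3,interpolation=cv2.INTER_CUBIC); cv2.imwrite('pics/w8c.png',np.clip((c/255.)**.5*255*1.1,0,255).astype(np.uint8))
print(w.proj([[510.5,-295.3,173],[510.5,-295.3,95]]).round(1))
go([510.5,-295.3,122],down(35.3))
E
```

```text
time: 14.58
ee_pos: [511.2, -295.5, 301.8]
tcp_rot: [-0.672, 0.675, 0.215, -0.215]
force: [-0.5, 0.3, 0.1]
width: 85.5
[[321.9 223.9]
 [322.2 200.3]]
t 14.625 pos [ 511.1 -295.8  301.8] shift [-1.000e-01  1.798e+02  1.300e+00] turn [ 0.0031  0.0018 -0.0006] F [-0.3 -0.1  0.1] w 85.5 q [-0.65  0.37  0.05  1.25 -0.    0.3 ]
```

View pics/w8.png

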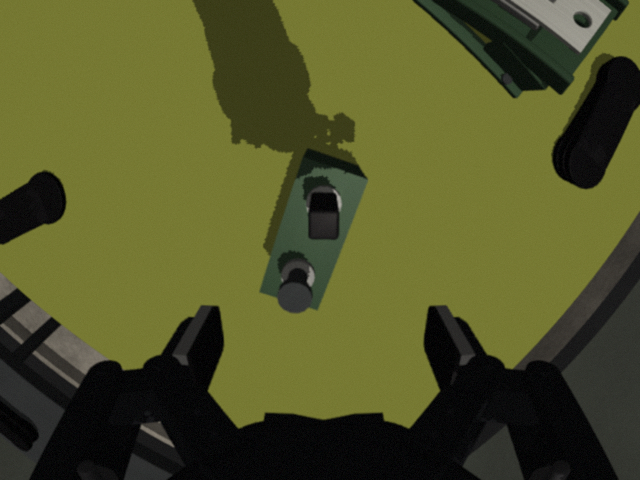

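View pics/w8c.png

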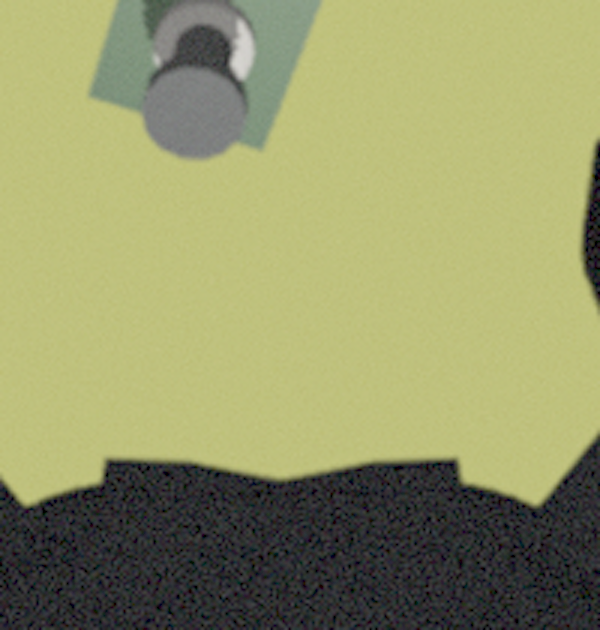

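Jaws are square to the drift's grip (top face centre at (323,223), predicted (322,224)). The punch at (295,297) is clear of the fingers. Descending.

```bash
python3 -m jog '[[[0,0.05,0.001,0,0,0],[0,0.05,0,0,0,0],[0,0.045,0,0,0,0],[0,0.025,0,0,0,0],[0,0.01,0,0,0,0],[0,0,0,0,0,0],[0,0,0,0,0,0]]]' -1 && python3 -m jog '[[[0,0,0,0,0,0],[0,0,0,0,0,0],[0,0,0,0,0,0],[0,0,0,0,0,0],[0,0,0,0,0,0],[0,0,0,0,0,0]]]' 1 90
```

```text
time: 15.5
ee_pos: [511.5, -296.7, 123.2]
tcp_rot: [-0.672, 0.676, 0.215, -0.214]
force: [0.3, -0.2, -0.4]
width: 85.4
time: 16.25
ee_pos: [510.8, -296.0, 122.1]
tcp_rot: [-0.673, 0.675, 0.215, -0.214]
force: [-1.6, 1.4, 4.7]
width: 23.4
```

```bash
python3 -m jog '[[[0,-0.03,0,0,0,0],[0,-0.05,0,0,0,0],[0,-0.05,0,0,0,0],[0,-0.05,0,0,0,0],[0,-0.03,0,0,0,0],[0,0,0,0,-0.148,0],[0,0,0,0,-0.148,0],[0,0,0,0,-0.148,0],[0,0,0,0,-0.148,0],[0,0,0,0,-0.148,0],[0,0,0,0,-0.149,0],[0,0,0,0,0,0]]]' && cat > hb.py <<'E'
from rel import *
from go import go
Fo=frame(YAW); HB=SEAT+Fo@[75.2,-9.4,-1]; FH=frame(np.radians(-3.75)); TH=np.c_[FH[:,1],-FH[:,2],-FH[:,0]]
def hb(x,y,zorg,off=27.1):
    st=manip.state(); c=(st['ee_pos']-HB)@FH; print('tcp in hb',c.round(1),'drift z',round(c[2]-off,1),'Fhb',(FH.T@st['force']).round(1))
    go(HB+FH@[x,y,zorg+off],TH)
E
python3 - <<'E'
from hb import *
w=Cam('wrist');p,d=viewer.camera('wrist');cv2.imwrite('pics/w9.png',p)
hb(0,4.4,104)
print(HB,FH)
E
```

```text
time: 17.75
ee_pos: [509.8, -295.2, 330.5]
tcp_rot: [-0.517, 0.517, 0.482, -0.483]
force: [-0.0, 0.2, -2.1]
width: 23.2
tcp in hb [  22.8 -332.3  251.6] drift z 224.5 Fhb [-2.   0.4 -3.4]
t 17.8 pos [ 509.8 -295.3  330.8] shift [337.  118.3 -29. ] turn [-0.4363 -0.0033 -0.0026] F [-0.3  0.4 -3.9] w 23.0 q [-0.65  0.36  0.11  1.32 -0.   -0.58]
[617.02476198  30.70188574  93.0745855 ] [[ 0.90436731  0.06540313 -0.4217134 ]
 [-0.05927537  0.99785892  0.02764056]
 [ 0.42261826  0.          0.90630779]]
```

View pics/w9.png

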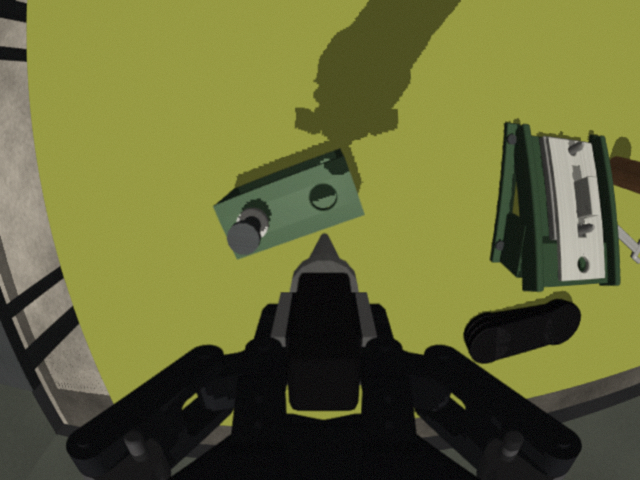

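The drift hangs straight in the jaws with its tip at (323,235). The rack hole is empty and the punch undisturbed at (245,235). I'll carry it over the bed and tilt.

```bash
python3 -m jog '[[[0.055,0,-0.005,0,0,0],[0.055,0,-0.005,0,0,0],[0.055,0,-0.005,0,0,0],[0.055,0,-0.005,0,0,0],[0.055,0,-0.005,0,0,0],[0.055,0,-0.004,0,0,0],[0,0,0,-0.1454,0,0],[0,0,0,-0.1454,0,0],[0,0,0,-0.1454,0,0],[0,0,0,0,0,0],[0,0,0,0,0,0]]]' && python3 - <<'E'
from hb import *
w=Cam('wrist');st=manip.state();T=rot(st['tcp_rot']).as_matrix()
print('tip pred',w.proj(st['ee_pos']+T@[0,102.1,0]).round(1))
hb(0,4.4,104)
E
```

```text
time: 19.18
ee_pos: [562.2, 31.7, 332.3]
tcp_rot: [-0.391, 0.617, 0.576, -0.367]
force: [0.4, 0.2, -2.9]
width: 23.0
tip pred [[322.  235.2]]
tcp in hb [ 51.5  -2.6 240. ] drift z 212.9 Fhb [-0.9  0.3 -2.8]
t 19.175 pos [562.2  31.7 332.3] shift [  7.3 108.8  51.6] turn [ 0.0013 -0.001  -0.0031] F [ 0.4  0.2 -2.9] w 23.0 q [-0.08 -0.02 -0.45  0.7   0.   -0.01]
```

```bash
python3 -m jog '[[[0.0037,0.03,0.026,0,0,0],[0.0036,0.035,0.0256,0,0,0],[0,0.03,0,0,0,0],[0,0.0138,0,0,0,0],[0,0,0,0,0,0],[0,0,0,0,0,0]]]' && python3 - <<'E'
from hb import *
w=Cam('wrist');p,d=viewer.camera('wrist');cv2.imwrite('pics/w10.png',p);np.save('pics/w10.npy',d);np.savez('pics/w10c.npz',p=w.p,R=w.R)
hb(0,4.4,104)
st=manip.state();T=rot(st['tcp_rot']).as_matrix()
print('tip pred',w.proj(st['ee_pos']+T@[0,102.1,0]).round(1),'plate hole pred',w.proj(HB+FH@[0,8.8,9]).round(1))
p,d=viewer.camera('scene');cv2.imwrite('pics/s10.png',p);crop(p,260,180,400,320,5,'pics/s10c.png')
E
```

```text
time: 19.92
ee_pos: [562.3, 38.7, 211.9]
tcp_rot: [-0.391, 0.617, 0.576, -0.367]
force: [0.6, -0.2, -3.2]
width: 23.2
tcp in hb [  0.2   4.5 131.2] drift z 104.1 Fhb [-1.3  1.2 -2.9]
t 19.975 pos [562.2  38.8 212. ] shift [-0.1  0.1  0.2] turn [ 0.0036 -0.0001 -0.0029] F [ 0.1  1.2 -3.2] w 23.0 q [-0.06  0.08 -0.67  0.38 -0.01  0.01]
tip pred [[322.1 235.3]] plate hole pred [[328.4 226. ]]
```

View pics/w10.png

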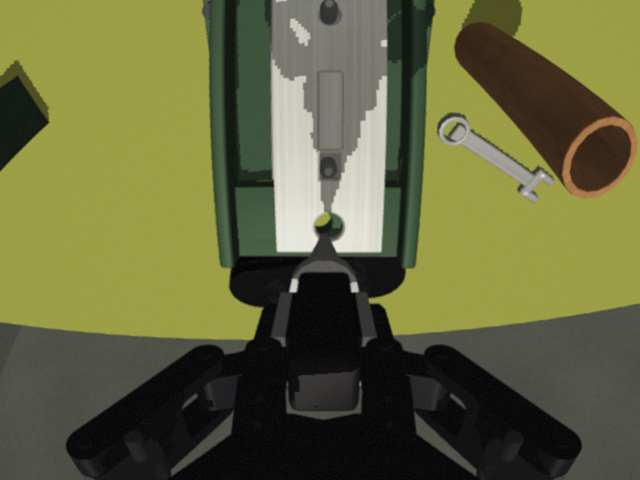

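View pics/s10c.png

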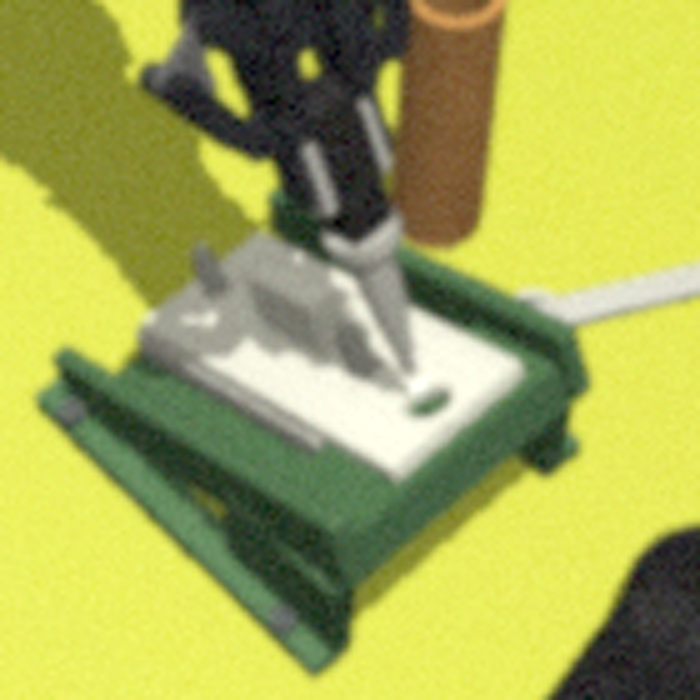

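The tip is at about (324,236). The plate hole is at about (329,225), with the see-through bed overlap showing yellow at (323,221). I'll enlarge it for the fine offset.

```bash
python3 - <<'E'
from hb import *
p=cv2.imread('pics/w10.png');crop(p,270,190,380,270,7,'pics/w10c.png')
E
```

```text
(no output)
```

View pics/w10c.png

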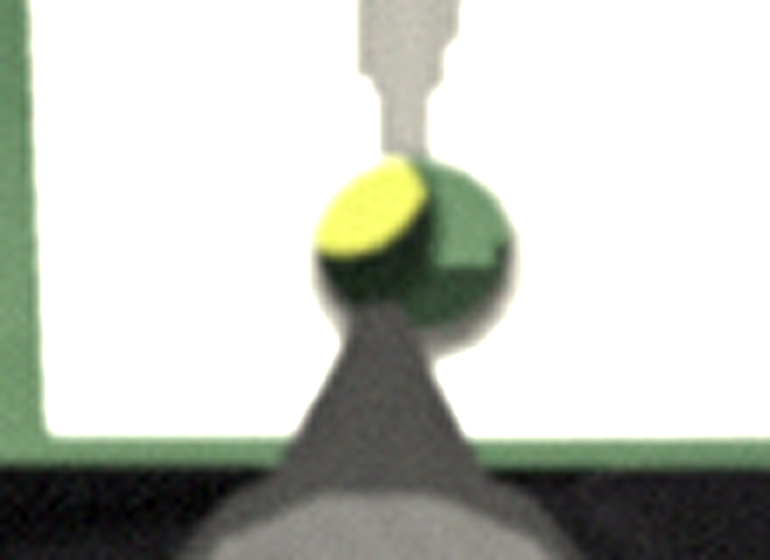

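```bash
python3 - <<'E'
from hb import *
z=np.load('pics/w10c.npz');w=Cam('wrist');w.p=z['p'];w.R=z['R']
print(w.proj(HB+FH@[0,10.75,0]),w.proj(HB+FH@[-4,10,0]))
P=(w.onplane([[331.3,222.5],[329.4,226.7]],HB,FH[:,2])-HB)@FH; print(P)
P=(w.onplane([[329.4,226.7]],HB+9*FH[:,2],FH[:,2])-HB)@FH; print('plate hole',P)
E
```

```text
[[330.85936016 222.48359344]] [[329.91441601 217.47784755]]
[[1.24700711e-02 1.10887732e+01 2.62619588e-14]
 [3.39785654e+00 9.64762255e+00 4.51080628e-14]]
plate hole [[0.58059186 9.51614254 9.        ]]
```

```bash
python3 -m jog '[[[0,0.012,0,0,0,0.003],[0,0.012,0,0,0,0],[0,0.01,0,0,0,0],[0,0,0,0,0,0]]]' && python3 - <<'E'
from hb import *
hb(0,4,52)
E
```

```text
time: 20.52
ee_pos: [574.8, 37.8, 178.2]
tcp_rot: [-0.391, 0.617, 0.575, -0.369]
force: [0.6, -0.1, -3.1]
width: 23.1
tcp in hb [-2.7  4.3 95.1] drift z 68.0 Fhb [-0.8 -0.1 -3.1]
t 20.525 pos [574.8  37.8 178.2] shift [-0.2 16.  -2.7] turn [-0.0009  0.0001 -0.006 ] F [ 0.6 -0.1 -3.1] w 23.1 q [-0.06  0.15 -0.69  0.29 -0.01  0.01]
```

```bash
python3 -m jog '[[[0,0,-0.001,0,0,-0.006],[0,0,0,0,0,0]]]' && python3 - <<'E'
from hb import *
hb(0,4,52)
E
```

```text
time: 20.78
ee_pos: [576.7, 37.6, 180.6]
tcp_rot: [-0.391, 0.616, 0.577, -0.367]
force: [-0.4, -0.2, -2.9]
width: 22.6
tcp in hb [ 0.1  4.2 96.5] drift z 69.4 Fhb [-1.6 -0.2 -2.4]
t 20.775 pos [576.7  37.6 180.6] shift [-0.2 17.4  0.1] turn [ 0.0024 -0.      0.0001] F [-0.4 -0.2 -2.9] w 22.6 q [-0.06  0.15 -0.69  0.29 -0.    0.  ]
```

```bash
python3 -m jog '[[[0,0.006,0,0,0,0],[0,0.006,0,0,0,0],[-0.0002,0.005,0,0,0,0],[0,0,0,0,0,0],[0,0,0,0,0,0]]]' && python3 - <<'E'
from hb import *
hb(0,2.3,40)
E
```

```text
time: 21.4
ee_pos: [583.3, 36.8, 164.5]
tcp_rot: [-0.392, 0.616, 0.577, -0.367]
force: [0.7, -1.9, -3.5]
width: 23.1
tcp in hb [-0.7  3.9 79.1] drift z 52.0 Fhb [-0.7 -1.8 -3.5]
t 21.4 pos [583.3  36.8 164.5] shift [-1.6 12.  -0.7] turn [ 0.001   0.     -0.0005] F [ 0.7 -1.9 -3.5] w 23.1 q [-0.06  0.18 -0.7   0.26 -0.    0.  ]
```

```bash
python3 -m jog '[[[-0.0005,0.003,0,0,0,0],[-0.0005,0.003,0,0,0,0],[-0.0005,0.003,0,0,0,0],[-0.0004,0.003,0,0,0,0],[0,0,0,0,0,0],[0,0,0,0,0,0]]]' && python3 - <<'E'
from hb import *
hb(0,1,30)
E
```

```text
time: 22.15
ee_pos: [588.2, 34.9, 153.4]
tcp_rot: [-0.392, 0.616, 0.577, -0.367]
force: [0.7, -0.1, -5.7]
width: 23.0
tcp in hb [-0.8  2.3 67. ] drift z 39.9 Fhb [-1.7 -0.  -5.5]
t 22.15 pos [588.2  34.9 153.4] shift [-1.3  9.9 -0.8] turn [0.0008 0.0002 0.0003] F [ 0.7 -0.1 -5.7] w 23.0 q [-0.07  0.21 -0.7   0.23  0.   -0.  ]
```

```bash
python3 -m jog '[[[-0.0004,0.003,-0.0004,0,0,0],[-0.0004,0.003,-0.0003,0,0,0],[-0.0005,0.003,0,0,0,0],[-0.0003,0.003,0,0,0,0],[-0.0002,0.003,0,0,0,0],[0,0,0,0,0,0],[0,0,0,0,0,0]]]' && python3 - <<'E'
from hb import *
hb(0,0,9)
E
```

```text
time: 23.02
ee_pos: [594.4, 32.5, 139.7]
tcp_rot: [-0.392, 0.616, 0.576, -0.367]
force: [-3.1, -1.1, -6.5]
width: 23.2
tcp in hb [-0.9  0.3 51.9] drift z 24.8 Fhb [-5.5 -1.3 -4.6]
t 23.025 pos [594.4  32.5 139.7] shift [-0.3 15.8 -0.9] turn [-0.0004  0.0001 -0.0002] F [-3.1 -1.1 -6.5] w 23.2 q [-0.07  0.24 -0.7   0.19  0.   -0.  ]
```

```bash
python3 -m jog '[[[0,0.0025,0.0007,0,0,0],[-0.0002,0.0025,0,0,0,0],[0,0.0025,0,0,0,0],[0,0,0,0,0,0]]]' && python3 - <<'E'
from hb import *
hb(0,0,9)
E
```

```text
time: 23.52
ee_pos: [597.4, 32.0, 133.2]
tcp_rot: [-0.392, 0.616, 0.576, -0.367]
force: [-2.8, -1.5, -4.5]
width: 23.1
tcp in hb [-0.9 -0.  44.6] drift z 17.5 Fhb [-4.4 -1.6 -2.9]
t 23.525 pos [597.4  32.  133.2] shift [ 0.   8.5 -0.9] turn [ 0.0007 -0.     -0.0005] F [-2.8 -1.5 -4.5] w 23.1 q [-0.07  0.25 -0.7   0.18  0.   -0.  ]
```

```bash
python3 -m jog '[[[0,0.0025,0.0006,0,0,0],[0,0.0025,0,0,0,0],[0,0.002,0,0,0,0],[0,0,0,0,0,0]]]' && python3 -m jog '[[[0,0.001,0,0,0,0],[0,0.001,0,0,0,0],[0,0,0,0,0,0]]]'&& python3 - <<'E'
from hb import *
hb(0,0,9)
w=Cam('wrist');p,d=viewer.camera('wrist');cv2.imwrite('pics/w11.png',p)
E
```

```text
time: 24.02
ee_pos: [600.2, 31.8, 126.9]
tcp_rot: [-0.392, 0.616, 0.577, -0.367]
force: [-2.9, -1.3, -3.0]
width: 23.0
time: 24.4
ee_pos: [601.0, 31.7, 125.3]
tcp_rot: [-0.392, 0.616, 0.577, -0.367]
force: [-5.2, -2.0, -0.5]
width: 23.0
tcp in hb [-1. -0. 36.] drift z 8.9 Fhb [-4.8 -2.4  1.7]
t 24.4 pos [601.   31.7 125.3] shift [ 0.  -0.1 -1. ] turn [ 0.0016  0.0001 -0.0007] F [-5.2 -2.  -0.5] w 23.0 q [-0.07  0.27 -0.71  0.16  0.   -0.  ]
```

View pics/w11.png

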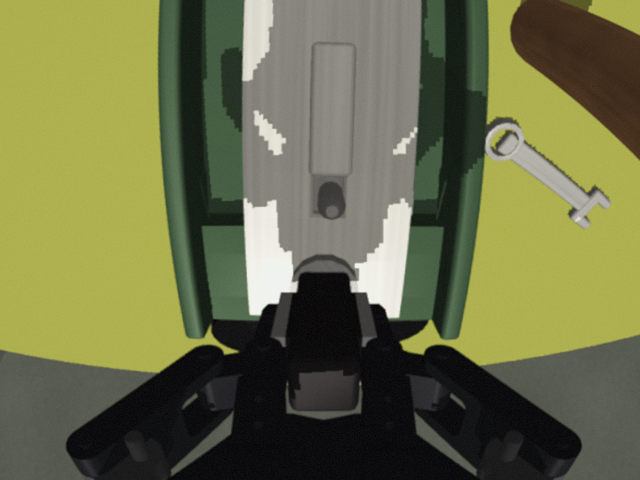

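The plate is now centred between the cheeks and the collar at (324,265) is practically on it. I'll press until it bears.

```bash
python3 -m jog '[[[0,0.001,0,0,0,0],[0,0.001,0,0,0,0],[0,0,0,0,0,0]]]' && python3 - <<'E'
from hb import *
hb(0,0,9)
E
```

```text
time: 24.82
ee_pos: [601.5, 31.7, 124.9]
tcp_rot: [-0.391, 0.616, 0.577, -0.367]
force: [-17.1, -0.5, 16.2]
width: 22.8
tcp in hb [-0.7 -0.  35.5] drift z 8.4 Fhb [-8.6 -1.6 21.9]
t 24.825 pos [601.5  31.7 124.9] shift [ 0.  -0.6 -0.7] turn [ 0.0025  0.0002 -0.001 ] F [-17.1  -0.5  16.2] w 22.8 q [-0.07  0.27 -0.71  0.15  0.   -0.  ]
```

```bash
python3 -m jog '[[[0,0.001,0,0,0,0],[0,0,0,0,0,0]]]' && python3 -m jog '[[[0,-0.002,0.001,0,0,0],[0,0,0,0,0,0]]]' && python3 -m jog '[[[0,0,0,0,0,0],[0,0,0,0,0,0],[0,0,0,0,0,0],[0,0,0,0,0,0]]]' 0 && python3 -m jog '[[[0,-0.01,0,0,0,0],[0,-0.03,0,0,0,0],[0,-0.05,0,0,0,0],[0,-0.05,0,0,0,0],[0,0,0.05,0,0,0],[0,0,0.05,0,0,0],[0,0,0,0,0,0],[0,0,0,0,0,0]]]' && python3 - <<'E'
from hb import *
hb(0,0,9)
w=Cam('wrist');p,d=viewer.camera('wrist');cv2.imwrite('pics/w12.png',p);np.save('pics/w12.npy',d);np.savez('pics/w12c.npz',p=w.p,R=w.R)
p,d=viewer.camera('scene');cv2.imwrite('pics/s12.png',p);crop(p,250,130,450,320,4,'pics/s12c.png')
E
```

```text
time: 25.08
ee_pos: [601.5, 31.7, 124.9]
tcp_rot: [-0.391, 0.616, 0.577, -0.367]
force: [-24.1, -0.1, 27.4]
width: 23.0
time: 25.32
ee_pos: [601.1, 31.7, 125.0]
tcp_rot: [-0.391, 0.616, 0.577, -0.366]
force: [-8.9, -1.9, 7.4]
width: 23.2
time: 25.82
ee_pos: [601.0, 32.1, 124.0]
tcp_rot: [-0.391, 0.616, 0.577, -0.367]
force: [0.3, 0.2, -0.2]
width: 42.6
time: 26.82
ee_pos: [452.1, 41.7, 209.5]
tcp_rot: [-0.391, 0.616, 0.577, -0.366]
force: [0.3, -0.1, 0.5]
width: 42.7
tcp in hb [-100.6    0.2  175.4] drift z 148.3 Fhb [ 0.5 -0.1  0.3]
t 26.825 pos [452.1  41.7 209.5] shift [ -0.3 139.8 -99.9] turn [0.0046 0.0002 0.0001] F [ 0.3 -0.1  0.5] w 42.7 q [-0.07 -0.14 -0.89  0.38  0.   -0.01]
```

View pics/w12.png

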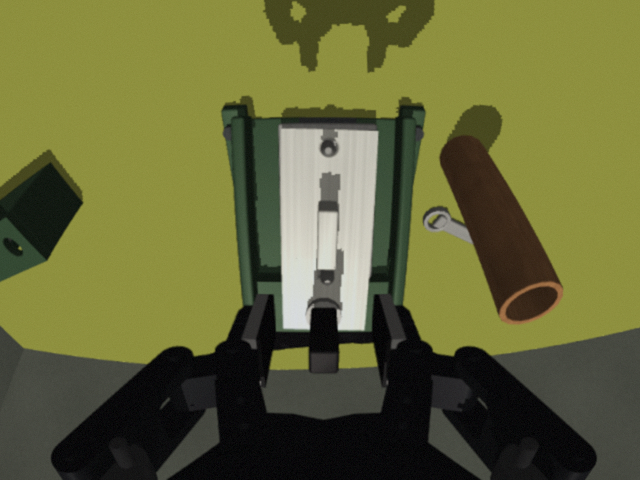

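View pics/s12c.png

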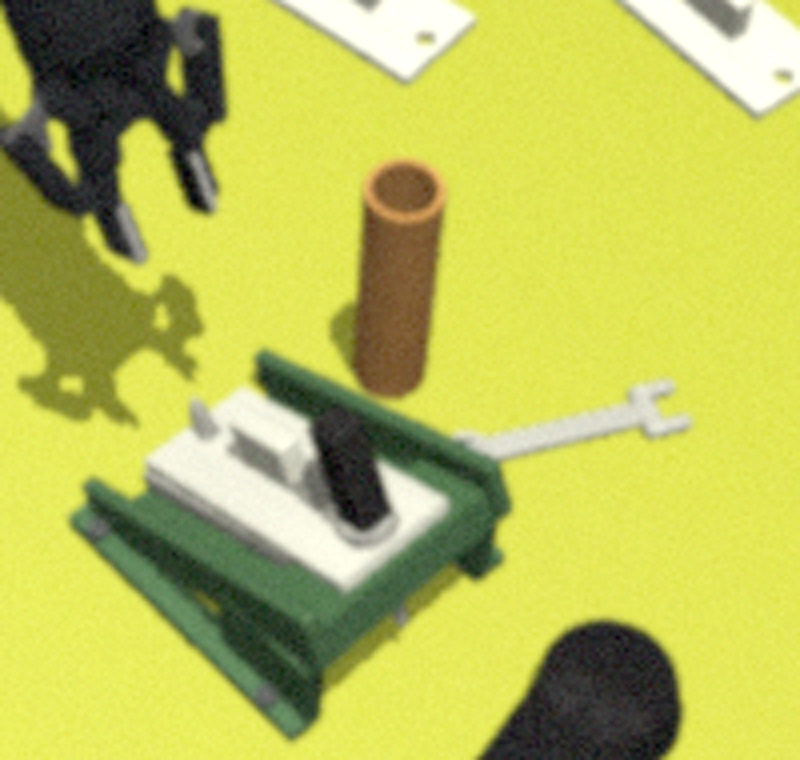

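The drift stands in the hole with its collar on the plate, the tip shows beneath the bed (scene crop (400,615)), and the tube, wrench and soles are unmoved. A numeric check from the depth image:

```bash
python3 - <<'E'
from hb import *
z=np.load('pics/w12c.npz');w=Cam('wrist');w.p=z['p'];w.R=z['R'];p=cv2.imread('pics/w12.png');d=np.load('pics/w12.npy')
vv,uu=np.mgrid[130:295,284:372]; P=(w.depth(np.c_[uu.ravel(),vv.ravel()],d)-HB)@FH; P=P[(P[:,2]>3)&(P[:,2]<15)]
A=np.c_[P[:,:2],np.ones(len(P))];k=np.linalg.lstsq(A,P[:,2],rcond=None)[0];print('plate plane (hb)',k)
vv,uu=np.mgrid[300:375,305:345]; P=(w.depth(np.c_[uu.ravel(),vv.ravel()],d)-HB)@FH
m=(P[:,2]>82)&(P[:,2]<93);print('grip top',m.sum(),np.median(P[m],0),cv2.minAreaRect(P[m][:,:2].astype(np.float32)))
# lower pin tip, upper pin tip in hb frame
print(((w.onplane([[329,148],[327,278]],HB+36*FH[:,2],FH[:,2])-HB)@FH).round(1))
crop(p,220,90,430,340,3,'pics/w12c.png')
E
```

```text
plate plane (hb) [-8.22243101e-03 -2.04938314e-03  9.02023411e+00]
grip top 758 [-3.03129879  1.01664652 86.58268822] ((-0.8809137344360352, 1.5537166595458984), (23.03939437866211, 24.167600631713867), 89.06228637695312)
[[-157.     5.4   36. ]
 [ -49.6    4.3   36. ]]
```

View pics/w12c.png

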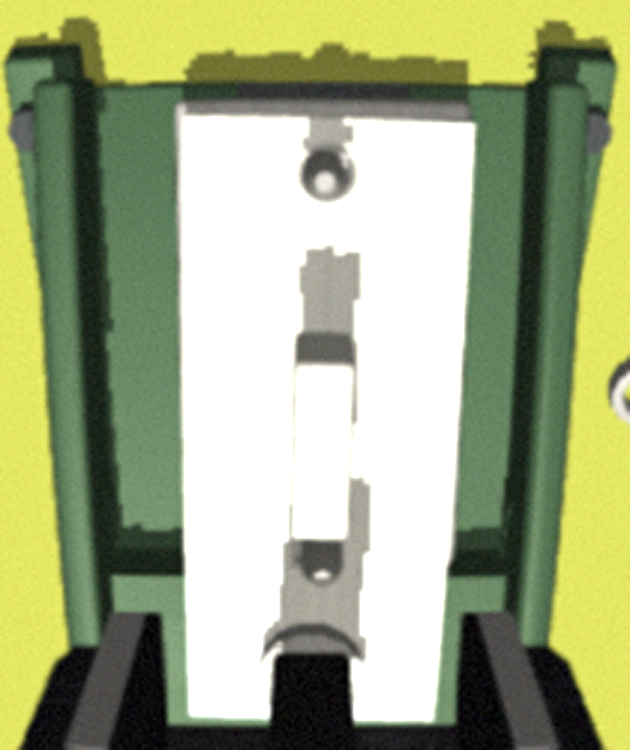

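Drift origin is at z ≈ 8.6 mm and the plate plane at 9.0 mm, both good. The pins read some millimetres to +y, so I'll measure the carriage against the cheeks (limit 4 mm).

```bash
python3 - <<'E'
from hb import *
z=np.load('pics/w12c.npz');w=Cam('wrist');w.p=z['p'];w.R=z['R'];p=cv2.imread('pics/w12.png')
g=cv2.GaussianBlur(cv2.cvtColor(p,cv2.COLOR_BGR2GRAY),(3,3),0).astype(float)
def sub(v,a,b,sg):
    gr=sg*np.gradient(g[v-1:v+2].mean(0)); k=a+np.argmax(gr[a:b]); A,B,C=gr[k-1:k+2]; return k+.5*(A-C)/(A-2*B+C)
out=[]
for v in range(140,270,10):
    l=sub(v,236,258,-1); r=sub(v,392,412,1)   # inner top edges of cheeks
    pl=sub(v,270,296,1); pr=sub(v,360,390,-1)
    c=((w.onplane([[l,v],[r,v]],HB+17*FH[:,2],FH[:,2])-HB)@FH); q=((w.onplane([[pl,v],[pr,v]],HB+9*FH[:,2],FH[:,2])-HB)@FH)
    out.append((c[:,0].mean(),c[:,1].mean(),c[1,1]-c[0,1],q[:,1].mean(),q[1,1]-q[0,1])); print(v,np.round([l,pl,pr,r],1),np.round(out[-1],2))
E
```

```text
140 [243.7 279.3 377.6 402.2] [-162.91    0.79  129.08    5.44   81.48]
150 [243.9 279.2 377.  402. ] [-154.64    0.8   129.29    5.18   81.38]
160 [244.4 279.4 376.5 401.3] [-146.31    0.74  129.02    5.05   81.17]
170 [244.5 279.7 376.  401. ] [-137.93    0.7   129.32    5.01   80.99]
180 [245.  279.9 375.4 400.7] [-129.49    0.76  129.4     4.85   80.85]
190 [245.4 279.8 374.8 400.4] [-120.96    0.77  129.69    4.6    80.91]
200 [246.  280.1 374.3 411.7] [-112.42    6.    139.91    4.53   80.78]
210 [246.3 280.1 373.5 411. ] [-103.67    5.89  140.11    4.22   80.65]
220 [232.9 280.2 373.1 410.4] [-94.83  -0.29 152.67   4.1   80.87]
230 [235.7 280.4 372.2 409.7] [-85.78   0.65 150.78   3.86  80.64]
240 [236.2 280.8 371.8 408.8] [-76.58   0.46 151.01   3.88  80.58]
250 [237.  280.8 371.2 407.8] [-67.22   0.41 150.87   3.62  80.9 ]
260 [238.  280.9 370.5 407. ] [-57.65   0.49 150.77   3.41  80.93]
```

Relative to the cheeks, the plate is ~1.6 mm off at the drift and slightly skewed, which puts the carriage at about 3.4 mm. That is inside the 4 mm limit but only just. With 34 s left, I'll grip the rib lightly on the centre line to take out the play.

```bash
python3 -m jog '[[[0,0.05,-0.0146,0,0,0],[0,0.05,0,0,0,0],[0,0.035,0,0,0,0],[0,0.015,0,0,0,0],[0,0.007,0,0,0,0],[0,0,0,0,0,0],[0,0,0,0,0,0]]]' && python3 - <<'E'
from hb import *
hb(-86,0.3,18,0)
E
```

```text
time: 27.8
ee_pos: [531.2, 36.6, 73.0]
tcp_rot: [-0.391, 0.616, 0.577, -0.366]
force: [0.5, 0.6, -0.3]
width: 42.6
tcp in hb [-86.5   0.3  18.1] drift z 18.1 Fhb [ 0.3  0.6 -0.5]
t 27.8 pos [531.2  36.6  73. ] shift [ 0.   0.1 -0.5] turn [0.0029 0.0002 0.0001] F [ 0.5  0.6 -0.3] w 42.6 q [-0.07  0.27 -0.92 -0.06  0.   -0.01]
```

```bash
python3 -m jog '[[[0,0,0,0,0,0],[0,0,0,0,0,0],[0,0,0,0,0,0],[0,0,0,0,0,0],[0,0,0,0,0,0],[0,0,0,0,0,0]]]' 1 25 && python3 - <<'E'
from hb import *
hb(-86,0.3,18,0)
E
```

```text
time: 28.55
ee_pos: [530.8, 37.2, 72.7]
tcp_rot: [-0.392, 0.616, 0.578, -0.366]
force: [-4.1, 4.3, 6.0]
width: 15.7
tcp in hb [-87.    0.9  18.1] drift z 18.1 Fhb [-1.4  4.   7.3]
t 28.55 pos [530.8  37.2  72.7] shift [-0.6  0.1 -1. ] turn [0.0026 0.0003 0.0015] F [-4.1  4.3  6. ] w 15.7 q [-0.07  0.27 -0.93 -0.06  0.   -0.01]
```

```bash
python3 -m jog '[[[-0.0007,0,0,0,0,0],[-0.0005,0,0,0,0,0],[0,0,0,0,0,0],[0,0,0,0,0,0]]]' && python3 - <<'E'
from hb import *
hb(-86,0.3,18,0)
E
python3 -m jog '[[[0,0,0,0,0,0],[0,0,0,0,0,0],[0,0,0,0,0,0],[0,0,0,0,0,0]]]' 0 && python3 -m jog '[[[0,-0.02,0,0,0,0],[0,-0.05,0,0,0,0],[0,-0.05,0,0,0,0],[0,-0.037,0,0,0,0],[0,0,0.0146,0,0,0],[0,0,0,0,0,0],[0,0,0,0,0,0]]]' && python3 - <<'E'
from hb import *
w=Cam('wrist');p,d=viewer.camera('wrist');cv2.imwrite('pics/w13.png',p)
g=cv2.GaussianBlur(cv2.cvtColor(p,cv2.COLOR_BGR2GRAY),(3,3),0).astype(float)
def sub(v,a,b,sg):
    gr=sg*np.gradient(g[v-1:v+2].mean(0)); k=a+np.argmax(gr[a:b]); A,B,C=gr[k-1:k+2]; return k+.5*(A-C)/(A-2*B+C)
for v in range(140,270,20):
    l=sub(v,240,252,-1); r=sub(v,392,405,1); pl=sub(v,270,296,1); pr=sub(v,358,390,-1)
    c=((w.onplane([[l,v],[r,v]],HB+17*FH[:,2],FH[:,2])-HB)@FH); q=((w.onplane([[pl,v],[pr,v]],HB+9*FH[:,2],FH[:,2])-HB)@FH)
    print(v,np.round([c[:,0].mean(),c[:,1].mean(),c[1,1]-c[0,1],q[:,1].mean(),q[1,1]-q[0,1]],2))
vv,uu=np.mgrid[130:295,284:372]; P=(w.depth(np.c_[uu.ravel(),vv.ravel()],d)-HB)@FH; P=P[(P[:,2]>3)&(P[:,2]<15)]
A=np.c_[P[:,:2],np.ones(len(P))];k=np.linalg.lstsq(A,P[:,2],rcond=None)[0];print('plate plane (hb)',k)
vv,uu=np.mgrid[300:375,305:345]; P=(w.depth(np.c_[uu.ravel(),vv.ravel()],d)-HB)@FH
m=(P[:,2]>82)&(P[:,2]<93);print('grip top',np.median(P[m],0),cv2.minAreaRect(P[m][:,:2].astype(np.float32)))
crop(p,220,90,430,340,3,'pics/w13c.png'); print(manip.state()['time'])
p,d=viewer.camera('scene');cv2.imwrite('pics/s13.png',p)
E
```

```text
time: 29.05
ee_pos: [530.7, 36.3, 72.7]
tcp_rot: [-0.392, 0.615, 0.578, -0.366]
force: [-3.3, 4.3, 6.5]
width: 15.7
tcp in hb [-87.   -0.   18.1] drift z 18.1 Fhb [-0.4  4.1  7.4]
t 29.05 pos [530.7  36.3  72.7] shift [ 0.3  0.1 -1. ] turn [0.0026 0.0005 0.0022] F [-3.3  4.3  6.5] w 15.7 q [-0.07  0.27 -0.93 -0.06  0.01 -0.01]
time: 29.55
ee_pos: [530.5, 35.3, 72.0]
tcp_rot: [-0.392, 0.616, 0.577, -0.367]
force: [0.5, -0.3, 0.7]
width: 42.8
time: 30.42
ee_pos: [450.5, 40.6, 207.0]
tcp_rot: [-0.392, 0.615, 0.577, -0.367]
force: [0.6, -0.9, 0.5]
width: 43.0
140 [-166.28    0.93  129.01    1.44   80.7 ]
160 [-149.76    0.8   129.11    1.6    80.96]
180 [-133.03    0.69  129.06    1.51   80.98]
200 [-115.99    0.73  129.53    1.33   80.74]
220 [-98.52   0.62 129.56   1.33  80.86]
240 [-80.5    0.71 130.03   1.19  80.98]
260 [-61.74  -4.88 141.     1.18  80.85]
plate plane (hb) [ 8.71650387e-04 -1.23878634e-03  9.36848611e+00]
grip top [-5.22372212 -0.27953069 86.88328696] ((-3.3643484115600586, 0.1636180877685547), (22.042268753051758, 23.815759658813477), 1.978066325187683)
30.475
```

View pics/w13c.png

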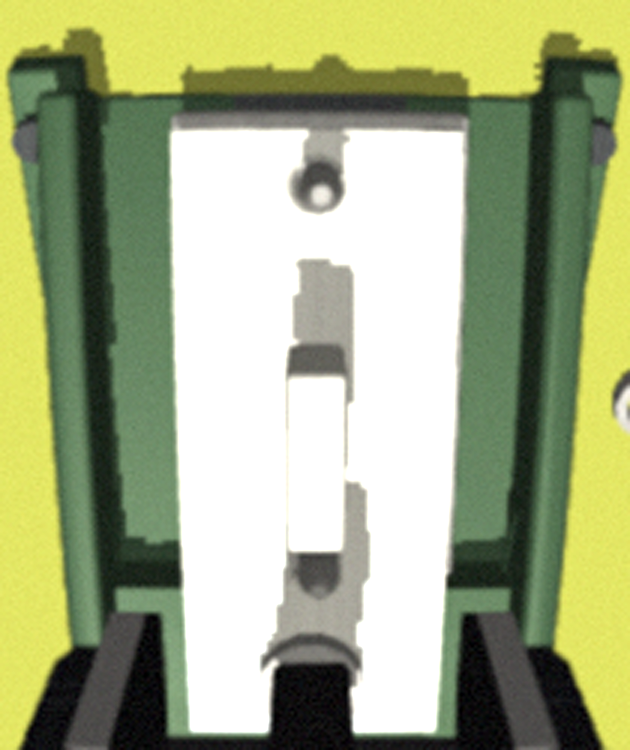

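View pics/s13.png

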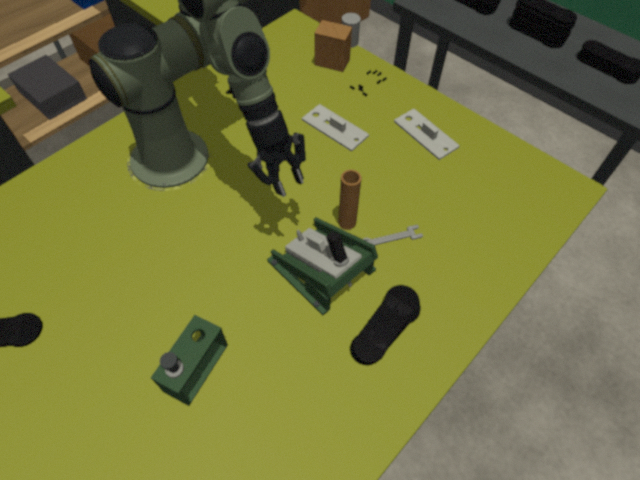

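```bash
python3 -c "
from workcell import manip
print(manip.job_done()); s=manip.state(); print(s['time'],s['force'],s['width'])"
```

```text
the job is handed in; nothing more can be done
None
the job is handed in; nothing more can be done
```

The job is handed in at about 30.5 s of the 61 s allowed; no verdict was reported.

**What I did:** I picked the rightmost of the three plates by its rib and set it over both pins of the carriage. It bore down at about 46 N. I then took the square-grip drift from the rack and pushed it through both holes, which pulled the carriage, about 9 mm off at the start, back towards the bed line. The collar reached the plate and bore at about 36 N before I let go.

**One correction:** after the drift was home, I estimated the carriage at about 3.4 mm off, too close to the 4 mm limit. I lightly gripped the rib again, centred it, and let go.

**Last checks:**

| Check | Reading | Limit |
|---|---|---|
| Plate tilt | below 0.002 rad | 0.06 rad |
| Plate top face above bed hole origin | 9.4 mm | about 9 mm nominal when seated |
| Plate middle line off the cheeks' middle line | 0.5–0.9 mm | 3 mm at the big hole |
| Drift height in the bed hole | about 8.9 mm | 6–12.5 mm |

- **Carriage:** I did not measure its final position directly. From the plate's position and the roughly 1 mm pin play, it should be within about 2 mm of in line.
- **Bystanders:** the punch, wrench, tube and soles look unmoved in the last scene picture, and the gripper touches nothing.
- **Reading that disagreed:** the drift's grip top read 3.4 mm towards the low end in x, against 0.9 mm earlier. The grip top may have been partly hidden behind the gripper in that last view. At most it means a lean of about 2°, inside the 5° limit.

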